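# Load a last block into a ratchet bench press

## Robot

A 6-joint arm with a two-finger parallel gripper is mounted at the origin on the work surface. World frame = base frame: x ahead of the robot, y to its left, z up, the work surface at z = 0. Lengths are in m, angles in rad, forces in N, time in s.
With the tool pointing down it reaches from about 0.375 to 0.9 m from the base axis. Payload 3.1 kg.
Tool frame: the origin (TCP) lies midway between the tips of the shut fingers; the grasp point (between the pads) lies manip.grip_depth behind it (manip.grip_depth is the distance from the TCP to the grasp point, in m); z points along the fingers, y is the direction in which the jaws open and shut (so a half turn about z gives the same grasp; the last joint's range is limited). The gripper opens to 85 mm and grips with 20 to 120 N. Pads are 22 mm wide; open, the fingers measure 114 mm over their backs; the gripper's body (76 mm by 85 mm) begins 54 mm behind the grasp point. The pads swing forward as they close: fully open they stand 13 mm farther back than shut.
Start: joints at [-1.427, 0.527, 1.433, -0, 1.181, -0.178], TCP at [0.198, -0.593, 0.231] pointing down, gripper open.
Joint ranges: [-3.08, 3.08], [-0.75, 2.2], [0.22, 2.44], [-1.43, 4.57], [0, 2.65], [-2.85, 2.85]. Speed limits (rad/s): [2.79, 2.79, 3.14, 3.14, 3.14, 3.14].

## Interface

Orientations are given as a unit quaternion [x, y, z, w].
In Python, from station import manip, vision gives the robot as it stands.
- The arm moves only by the shell command python3 -m crank 'ROWS' [FORCE]. ROWS is JSON, a list of rows, each an object with "grip": the closure, from 0 (fully open) to 1 (shut); "offset": the shift along the tool's x, y, z in mm, a list of three; "angular": the turn, a rotation vector about the tool's x, y, z in degrees, a list of three. A call has 1 to 10 rows; each row is the pose to reach, as a shift and turn from the pose commanded when the call began, along the tool's axes at that moment; what a row does not reach only later rows make up. A row lasts 1/10 s, in which the tool goes at most 50 mm and 8.59 degrees, less where a joint would pass 70% of its speed; a pose out of reach is approached as far as the arm can. A call with a gripper value outside its range is refused whole. The fingers move at their own pace and stop on an object; FORCE is the grip in N (left out, the last holds). Time passes only in rows, so rows that repeat a pose let the fingers close. It gives the time, the measured TCP pose, the force and the opening at its end, in the units of the state.
- manip.sense(): the state, without advancing time (a new reading comes with each control period).
- vision.snapshot(name): name is "scene" or "top" or "wrist"; returns a dict with "pixels" (420x560x3 uint8, red, green, blue), "intrinsics" (3x3 intrinsics, pixels), "R" (3x3) and "t" (3): a world point X has camera coordinates R X + t. Camera axes: x right, y down, z forward; pixel columns grow to the right and rows downward; lengths in m; the calibration is good to about 2 mm. A picture is of the moment at which its call begins. There is no depth.
- manip.sign_off(): hands the job in, once; it reports no verdict.
The state is a dict: "t": time; "q": joint angles; "qd": joint speeds; "tau": joint torques, N m; "tcp_pos": TCP position; "tool_rot": TCP orientation; "force": force on the tool from outside, world axes, zero at the start; "ft_torque": the same for the moment, N m; "finger_gap": opening from 0.0 (shut) to 1.0 (fully open).
Only numpy, scipy, OpenCV 4.12 (cv2) and the standard library are available. Lean on these libraries where they do the work, as an engineer would, in place of code of your own. Each camera call takes 0.05 s, during which the arm holds its last target.

## Task

Pull the press head up by its handle, click by click, until you feel it bear on its stop screw, without wrenching it, and let it hang by itself in its top notch. Slide the long wooden last block flat end first under the raised foot, centred and square, until its flat end is fully home against the fence. Then gently press the tail of the pawl down and keep it down until the head has sunk onto the block; let go of everything, forcing nothing and leaving the other things on the bench where they are.

Things in the scene. Friction and masses are not known exactly. Their poses are not given: they have to be found in the camera images.
- press: Fixed grey bench press. Origin: centre line, table height; +x points to its back (away from the open front), +y to its left. Flat bed 110 mm wide, top 12 mm above the table, from x = -175 to +80 mm. At the back two upright cheeks with the rail between them, the stop bracket behind; the pawl on the right (-y) side. The head must load the press with less than 50 N in all.
- stop: Fixed upright bracket behind the rail with a brass set screw pointing down at press x = 68 mm; a lug on the rail rises against the screw's end. Origin and axes as the press. The screw is set differently each time and its setting is not in this pose: it stops the head at a lift of anywhere from 51.5 to 66 mm and has to be felt. Bear on it with 4 to 24 N.
- cheeks: The two fixed upright cheeks of the press, either side of the rail: y from 13 to 29 mm on each side, x from 20 to 62 mm, tops 95 mm above the table. Their front faces are the fence. Origin and axes as the press. The block may push on them with less than 35 N.
- head: Sliding steel head, 0.48 to 0.78 kg: upright rail 22 x 20 mm at press x = 41 mm, foot in front at its bottom, handle on top. Moves only up and down; damped: freed, it sinks at 3 to 6 cm/s. Origin: press origin raised by its lift. Notches hold it at lifts 0, 12, 24, 36, 48 mm; above, it runs free to the stop. Starts in one of the lowest three. Let go, it settles into the notch last clicked.
- handle (a point): Centre of the wooden handle on top of the rail: plate 16 mm thick (y), 44 mm long (x), 36 mm high; axes as the press; 208 mm above the table at lift 0. Grasp it from above across its 16 mm. Pulling up takes 7 to 19 N at a few cm/s, 4 to 13 N held still: it swells over each tooth and drops at the click; at the stop it climbs steeply.
- foot (a point): Centre of the underside of the head's foot (38 mm along x, 44 mm wide, 20 mm thick; it reaches from 7 to 45 mm in front of the fence). Axes as the press. 19 mm above the table at lift 0, 67 mm when the head hangs in its top notch, about 57 mm when it rests on the block.
- pawl: Sprung steel pawl on a pin along x at the right of the rail (press x = 42, y = -30, z = 100 mm). Its tip, 38 mm above and inward of the pin, stands under a tooth and stops the head sinking. Origin at the pin, axes as the press at rest. Its tail goes 105 mm out to -y; pushing the tail down turns the tip off the tooth. Springs back when let go. The hand must load it with less than 30 N.
- tail (a point): Centre of the top of the black paddle (26 mm along x, 30 mm along y, 6 mm thick) ending the pawl's tail: 120 mm above the table at rest, 120 mm to the right of the rail. Pressed from above with about 3 to 6 N, it frees the rail about 16 mm down and meets a hard stop about 22 mm down. Let go before the head rests on the block, the pawl catches the next notch.
- fence (a point): Point on the front face of the two cheeks, on the press's centre line, at the height of the bed. Axes as the press; the block comes from -x.
- block: Loose wooden last block, 130 mm long (x), 50 mm wide (y), 45 mm high, 0.13 to 0.25 kg: +x end flat, -x (toe) end half round, radius 25 mm. Origin: underside, middle of length and width. Starts flat on the table left of the press. Home, its front 85 mm stand free in front of the foot, so it can be held across its 50 mm 85 to 95 mm from the flat end.
- heel (a point): Lower middle of the block's flat end, 65 mm from its origin along +x; axes as the block. It belongs at the fence point.
- tack_jar: Bystander, loose: closed glass jar, 48 mm across, 55 mm high, standing on the table beside the press; leave it alone.
- spool: Bystander, loose: wooden spool, 40 mm across, 42 mm high, standing beside the front of the press; leave it alone.
- hammer: Bystander, loose: hammer lying on the table; leave it alone.
- brush: Bystander, loose: brush lying on the table; leave it alone.
- glue_tin: Bystander, loose: closed tin, 70 mm across, 90 mm high; leave it alone.
- pot: Bystander, loose: white cup, 72 mm across, 75 mm high; leave it alone.
- heel_lift: Bystander, loose: small flat wooden heel lift, 55 x 50 x 22 mm, lying on the table; leave it alone.
There are look-alikes about, which are no part of the job. What is shaped like the block but black, grey or yellow is not meant.

How it is judged:
On the way, in this order (a step that is already met when the one before it is completed fails the run):
1. the head, in the fingers, is pulled up against its stop screw with at least 4 N (contact force between head and stop above 4 N and contact force between the fingers and head above 1 N), for 0.1 s.
2. the head hangs in its top notch, out of the hand (z of foot in the frame of press above 0.064 m and contact force between the fingers and head below 0.3 N and linear speed of head below 0.005 m/s), for 0.3 s.
3. the block is on the bed with its flat end home against the fence, the head still up (z of foot in the frame of press above 0.064 m and x of heel in the frame of fence between -0.0025 and 0.003 m and y of heel in the frame of fence between -0.008 and 0.008 m and z of heel in the frame of fence between -0.003 and 0.003 m and angle between the x axis of block and the x axis of press, either way round below 0.06 rad), for 0.2 s.
4. the pawl is held off by its tail and the head sinks onto the block (x of heel in the frame of fence between -0.0025 and 0.003 m and y of heel in the frame of fence between -0.008 and 0.008 m and z of heel in the frame of fence between -0.003 and 0.003 m and angle between the x axis of block and the x axis of press, either way round below 0.06 rad and contact force between the fingers and pawl above 0.5 N and contact force between head and block above 1 N), for 0.1 s.
At the end, for the whole second after the job is handed in: The block lies on the bed, flat end within 2.5 mm of the fence, within 8 mm of the press's centre line and 0.06 rad square; the head's foot rests on it (underside no more than 4 mm above the block's 45 mm); the pawl is let go and all is at rest (x of heel in the frame of fence between -0.0025 and 0.003 m and y of heel in the frame of fence between -0.008 and 0.008 m and z of heel in the frame of fence between -0.003 and 0.003 m and angle between the x axis of block and the x axis of press, either way round below 0.06 rad and contact force between head and block above 1 N and z of foot in the frame of fence below 0.049 m and linear speed of each of head, block below 0.005 m/s and contact force between the fingers and pawl below 0.3 N); the robot touches nothing.
It fails at once if the head is wrenched up against its stop screw (24 N) (contact force between head and stop above 24 N).
It fails at once if the head is forced on the pawl and press (50 N) (contact force between head and press above 50 N).
It fails at once if the block is rammed into the fence (35 N) (contact force between block and cheeks above 35 N).
It fails at once if the pawl is loaded with more than 30 N by the hand (contact force between the fingers and pawl above 30 N).
It fails at once if a bystander is moved more than 30 mm (distance of any of tack_jar, spool, hammer, brush, glue_tin, pot, heel_lift from where it was at the start of the episode above 0.03 m).
It also fails if it takes over 72 s, if anything falls off the work surface, if the arm or the gripper's body presses on something with over 40 N, if the wrist force passes 120 N, or if a joint passes its speed limit or range.

## Working session

There is one attempt and no reset: what is moved stays moved. The work goes in short steps, Python scripts to look and compute and a shell command to move; the robot and the scene stay as the last step left them, time stands still between calls to the robot, and variables do not carry over. Pictures are saved under pics/ and viewed, and the job is handed in when it is done.

```bash
ls; mkdir -p pics; python3 - <<'E'
from station import manip, vision
import cv2
print(manip.sense(), manip.grip_depth)
for n in ("scene","top","wrist"):
    s=vision.snapshot(n); cv2.imwrite(f"pics/{n}0.png",s["pixels"][:,:,::-1]); print(n,s["intrinsics"],s["R"],s["t"])
E
```

```text
pics
{'t': 0.0, 'q': array([-1.42652373e+00,  5.28479350e-01,  1.43390412e+00,  5.19855338e-06,
        1.18139254e+00, -1.78488505e-01]), 'qd': array([-0.00085218,  0.00117343, -0.00029971,  0.00270003, -0.00067705,
       -0.00027073]), 'tau': array([ 6.89296612e-04, -4.42343223e+01, -1.78020877e+01, -2.28701210e-04,
        8.52970668e-03,  1.68166729e-06]), 'tcp_pos': array([ 0.19817306, -0.59199565,  0.23032494]), 'tool_rot': array([ 9.87005967e-01,  1.60679898e-01,  2.10786946e-05, -1.09147561e-03]), 'force': array([-0.07807534,  0.69623817, -0.29341645]), 'ft_torque': array([-0.06361299,  0.01923107,  0.00615298]), 'finger_gap': 1.0013524422105569} 0.0187
scene [[381.79542683   0.         280.74361548]
 [  0.         381.79542683 208.15529699]
 [  0.           0.           1.        ]] [[ 0.70185608  0.71227417  0.00797206]
 [ 0.53183882 -0.51654907 -0.67106223]
 [-0.47386234  0.47522896 -0.74135816]] [-0.46806285 -0.1518705   1.31184104]
top [[424.09382072   0.         275.37819554]
 [  0.         424.09382072 212.53936157]
 [  0.           0.           1.        ]] [[ 0.01525473 -0.99977516  0.01472841]
 [-0.98352841 -0.01765691 -0.17988912]
 [ 0.18010873 -0.01174165 -0.98357663]] [0.06964781 0.57071692 1.45188631]
wrist [[355.26989307   0.         279.35191373]
 [  0.         355.26989307 211.66380558]
 [  0.           0.           1.        ]] [[ 0.31676387 -0.94850186 -0.00220662]
 [-0.89834969 -0.3007598   0.32017397]
 [-0.30434927 -0.09943723 -0.94735619]] [-0.62265045 -0.04196617  0.38177997]
```

View pics/scene0.png

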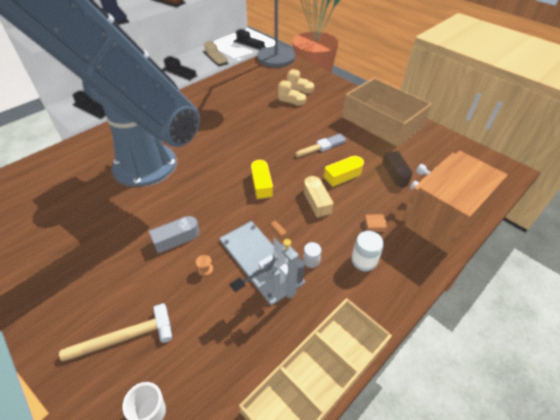

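View pics/top0.png

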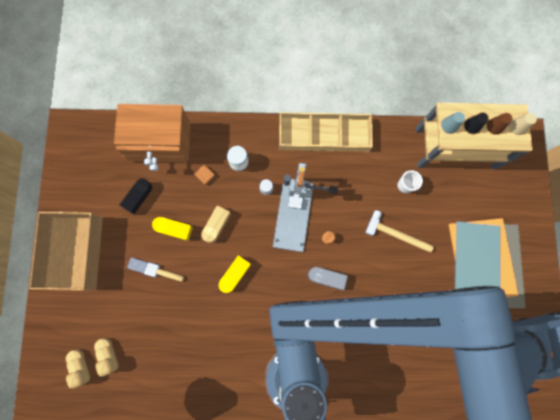

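View pics/wrist0.png

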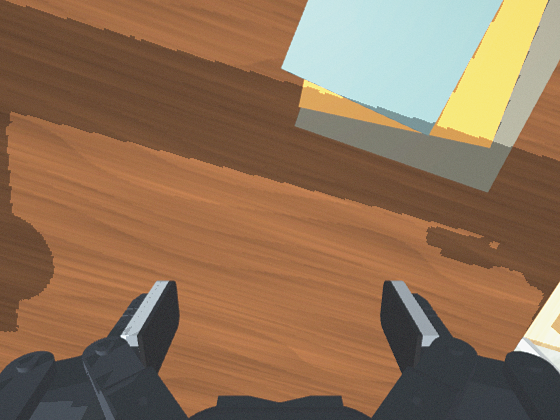

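The top view shows the press at (295,210), handle about (302,172), the pale wooden block at (216,224), the spool (328,238) and the jar (266,186). I'll enlarge those parts.

```bash
python3 - <<'E'
import cv2
t=cv2.imread("pics/top0.png"); s=cv2.imread("pics/scene0.png")
cv2.imwrite("pics/t0z.png",cv2.resize(t[150:270,180:350],None,fx=4.7,fy=4.7,interpolation=cv2.INTER_CUBIC))
cv2.imwrite("pics/s0z.png",cv2.resize(s[170:310,200:360],None,fx=4.2,fy=4.2,interpolation=cv2.INTER_CUBIC))
E
```

```text
(no output)
```

View pics/t0z.png

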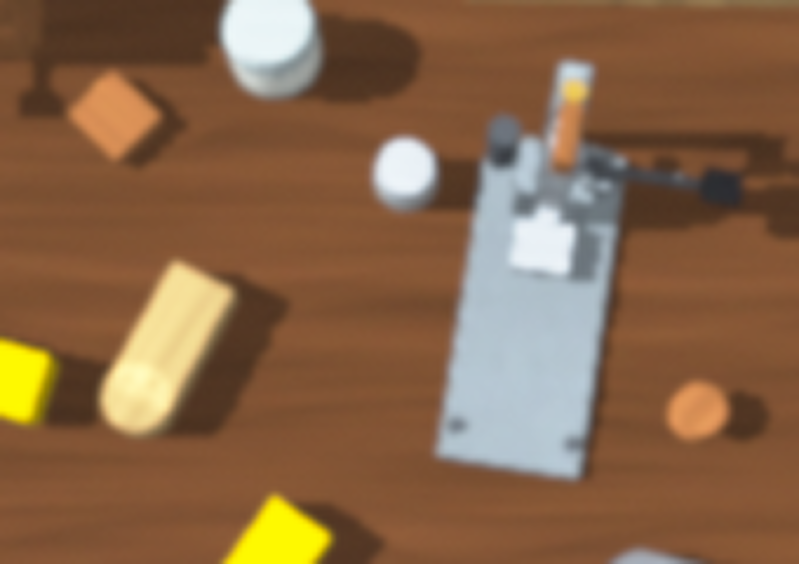

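View pics/s0z.png

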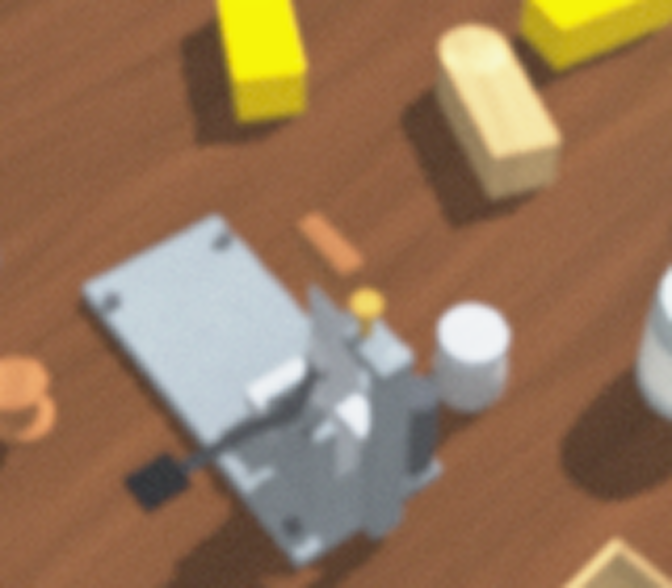

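```bash
cat > h.py <<'E'
import numpy as np, cv2
from station import manip, vision
def ray(s,u,v):
    d=np.linalg.inv(s["intrinsics"])@[u,v,1]; d=s["R"].T@d; c=-s["R"].T@s["t"]; return c,d
def onz(s,u,v,z):
    c,d=ray(s,u,v); return c+d*(z-c[2])/d[2]
def tri(obs):
    A=np.zeros((3,3));b=np.zeros(3)
    for s,u,v in obs:
        c,d=ray(s,u,v); d/=np.linalg.norm(d); P=np.eye(3)-np.outer(d,d); A+=P;b+=P@c
    return np.linalg.solve(A,b)
def proj(s,X):
    p=s["intrinsics"]@(s["R"]@np.asarray(X)+s["t"]); return p[:2]/p[2]
E
python3 - <<'E'
from h import *
s=vision.snapshot("top"); c=vision.snapshot("scene")
f=lambda a,b:(180+a/4.7-.5,150+b/4.7-.5)
g=lambda a,b:(200+a/4.2-.5,170+b/4.2-.5)
print("scale",f(437,455))
for n,p in dict(FL=(437,455),FR=(583,478),BLish=(483,160),BRish=(622,205)).items(): print(n,onz(s,*f(*p),.012))
print("sc FL",onz(c,*g(218,215),.012),"FR",onz(c,*g(84,290),.012),"BR",onz(c,*g(300,565),.012))
print("block flat top corners",onz(s,*f(180,262),.045),onz(s,*f(236,292),.045),"toe",onz(s,*f(137,430),.045))
print("sc block flat top",onz(c,*g(560,143),.045),onz(c,*g(492,165),.045))
print("handle",tri([(s,*f(567,137)),(c,*g(330,243))]))
print("tail",tri([(s,*f(720,187)),(c,*g(156,482))]))
print("screw",tri([(s,*f(573,90)),(c,*g(368,303))]))
print("jar",onz(s,*f(405,165),.055),"spool",onz(s,*f(696,408),.042))
E
```

```text
scale (272.47872340425533, 246.3085106382979)
FL [0.45339766 0.08715757 0.012     ]
FR [ 0.43769952 -0.02439527  0.012     ]
BLish [0.68574833 0.05491377 0.012     ]
BRish [ 0.65160411 -0.05420628  0.012     ]
sc FL [0.45488036 0.08700198 0.012     ] FR [ 0.4414851 -0.0219889  0.012    ] BR [ 0.69133951 -0.05842366  0.012     ]
block flat top corners [0.59336319 0.28459944 0.045     ] [0.57100572 0.24141389 0.045     ] toe [0.46497756 0.31155882 0.045     ]
sc block flat top [0.59534932 0.28696598 0.045     ] [0.57583331 0.23683309 0.045     ]
handle [0.64993236 0.00469077 0.22187311]
tail [ 0.64209881 -0.11635358  0.11474868]
screw [ 0.68584913 -0.0011115   0.20956742]
jar [0.66973786 0.1154277  0.055     ] spool [ 0.48903963 -0.10694005  0.042     ]
```

Press yaw comes out at about -8°, its origin near (0.620, 0.008), the screw and tail are where predicted, and the lift is about 12 mm. I'll move over the press for a wrist view.

```bash
python3 -m crank '[{"grip":0,"offset":[40,-30,-40],"angular":[0,0,5]},{"grip":0,"offset":[295,-218,-170],"angular":[0,0,26.5]},{"grip":0,"offset":[295,-218,-170],"angular":[0,0,26.5]},{"grip":0,"offset":[450,-330,-170],"angular":[0,0,26.5]},{"grip":0,"offset":[590,-435,-170],"angular":[0,0,26.5]},{"grip":0,"offset":[590,-435,-170],"angular":[0,0,26.5]},{"grip":0,"offset":[590,-435,-170],"angular":[0,0,26.5]},{"grip":0,"offset":[590,-435,-170],"angular":[0,0,26.5]},{"grip":0,"offset":[590,-435,-170],"angular":[0,0,26.5]},{"grip":0,"offset":[590,-435,-170],"angular":[0,0,26.5]}]'; python3 - <<'E'
from h import *
s=manip.sense(); print(s['tcp_pos'],s['tool_rot'],s['q'],s['t'],s['force'])
E
```

```text
t: 1.25
tcp_pos: [0.4727, -0.2013, 0.3607]
tool_rot: [0.998, -0.07, 0.0, 0.0]
force: [0.9, -0.5, 0.4]
finger_gap: 1.003
[ 0.4727312  -0.20132219  0.36073262] [ 9.97555232e-01 -6.98821228e-02  1.67372095e-04  1.44322916e-04] [-6.20313518e-01  2.39472756e-01  1.52674294e+00 -7.23306545e-05
  1.37494068e+00  1.09037513e+00] 1.25 [ 0.86330963 -0.48236433  0.41966425]
```

```bash
python3 -m crank '[{"grip":0,"offset":[96,-227,-40],"angular":[0,0,0]},{"grip":0,"offset":[96,-227,-40],"angular":[0,0,0]},{"grip":0,"offset":[96,-227,-40],"angular":[0,0,0]},{"grip":0,"offset":[96,-227,-40],"angular":[0,0,0]},{"grip":0,"offset":[96,-227,-40],"angular":[0,0,0]},{"grip":0,"offset":[96,-227,-40],"angular":[0,0,0]},{"grip":0,"offset":[96,-227,-40],"angular":[0,0,0]}]'; python3 - <<'E'
from h import *
s=manip.sense(); print(s['tcp_pos'],s['q'],s['force'])
s=vision.snapshot("wrist"); cv2.imwrite("pics/w1.png",s["pixels"][:,:,::-1]); np.savez("w1.npz",**s); print(-s["R"].T@s["t"])
E
```

```text
t: 1.95
tcp_pos: [0.5986, 0.0093, 0.3998]
tool_rot: [0.998, -0.068, -0.0, 0.0]
force: [-0.2, 0.2, -0.4]
finger_gap: 0.999
[0.59863767 0.0092799  0.39981967] [-1.70632524e-01  3.50444559e-01  1.26104829e+00 -6.83939645e-04
  1.53089090e+00  1.53726200e+00] [-0.20047086  0.16631675 -0.44687722]
[ 0.67974935 -0.00097705  0.54306566]
```

View pics/w1.png

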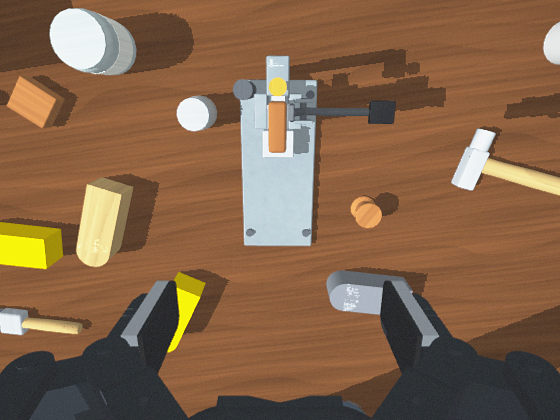

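The wrist view shows the press square in the picture: bed front corners (244,245) and (312,245), handle (277,126), tail paddle (382,111), block top from about (110,184) to the toe at (93,262). I'll measure these next.

```bash
cat > m1.py <<'E'
from h import *
s=dict(np.load("w1.npz")); im=s["pixels"]; hsv=cv2.cvtColor(im,cv2.COLOR_RGB2HSV)
def rect(m,box):
    k=np.zeros_like(m);x0,y0,x1,y1=box;k[y0:y1,x0:x1]=m[y0:y1,x0:x1]
    cs,_=cv2.findContours(k,0,2); c=max(cs,key=cv2.contourArea); return c,cv2.minAreaRect(c),cv2.contourArea(c)
for n,p in dict(h=(277,126),block=(105,215),bed=(278,200),wood=(220,250),tail=(382,111),side=(125,215)).items(): print(n,hsv[p[1],p[0]])
bed=cv2.inRange(hsv,(85,15,120),(115,90,255))
c,r,a=rect(bed,(235,165,322,255)); print("bed front",r,a)
hd=cv2.inRange(hsv,(5,120,150),(20,255,255)); c,r,a=rect(hd,(262,96,292,158)); print("handle",r,a,c.reshape(-1,2).min(0),c.reshape(-1,2).max(0))
bl=cv2.inRange(hsv,(10,40,150),(28,150,255)); c,r,a=rect(bl,(70,165,140,275)); print("block",r,a); 
tl=cv2.inRange(hsv,(0,0,0),(180,255,70)); c,r,a=rect(tl,(365,97,400,128)); print("tail",r,a)
z=cv2.resize(im[60:280,60:400],None,fx=2.35,fy=2.35,interpolation=cv2.INTER_CUBIC); cv2.imwrite("pics/w1z.png",z[:,:,::-1])
E
python3 m1.py
```

```text
h [ 14 150 217]
block [ 23 100 237]
bed [ 94  29 217]
wood [ 11 139 147]
tail [135   9  57]
side [ 20  98 136]
bed front ((277.5, 205.0), (80.0, 71.0), 90.0) 5412.0
handle ((276.9999694824219, 126.5), (15.999998092651367, 48.99999237060547), 0.0) 734.5 [269 102] [285 151]
block ((96.0, 220.5), (99.0, 52.0), 90.0) 3024.5
tail ((381.5, 111.5), (23.0, 27.0), 90.0) 550.5
```

View pics/w1z.png

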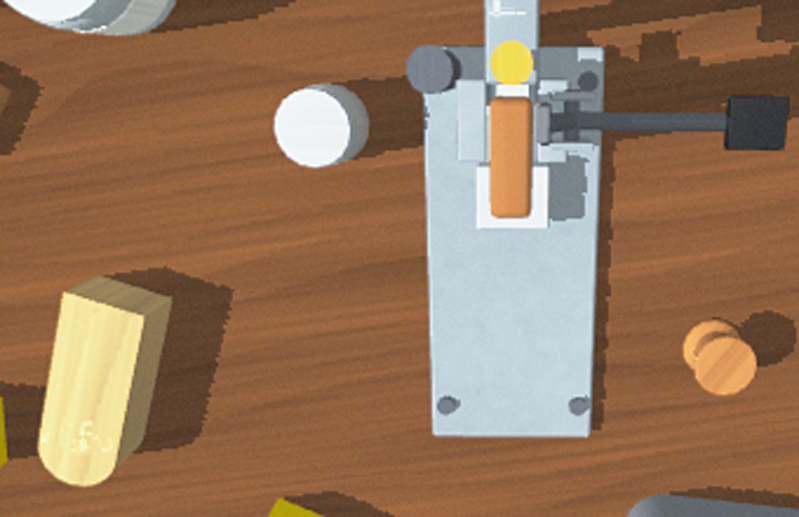

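```bash
cat > m2.py <<'E'
from h import *
s=dict(np.load("w1.npz"))
f=lambda a,b:(60+(a+.5)/2.35-.5,60+(b+.5)/2.35-.5)
P=lambda a,b,z:onz(s,*f(a,b),z)
FL=P(433,436,.012);FR=P(591,436,.012);BL=P(425,90,.012);BR=P(604,140,.012)
fc=(FL+FR)/2; d=FL-FR; print("front",FL,FR,np.linalg.norm(d)); 
yaw=[np.arctan2(-d[0],d[1]),np.arctan2(*(BL-FL)[[1,0]]),np.arctan2(*(BR-FR)[[1,0]])];print("yaw",yaw)
y=np.mean(yaw); ex=np.array([np.cos(y),np.sin(y),0]);ey=np.array([-ex[1],ex[0],0])
O=fc+.175*ex; O[2]=0; print("O",O)
def tw(p): return (ex@(p-O),ey@(p-O))
for z in (.226,.238,.250):
    a=P(490,100,z);b=P(531,100,z);e=P(510,215,z); print("handle z",z,"width",np.linalg.norm(a-b),"back",tw((a+b)/2),"front",tw(e))
print("tail",tw(P(725,122,.120)),tw(P(787,122,.120)))
print("foot front z39+?",[tw(P(477,228,z)) for z in(.039,.051,.063)],[tw(P(548,228,z)) for z in (.039,.051,.063)])
print("screw",tw(P(512,62,.21)))
a=P(63,292,.045);b=P(143,316,.045);t=P(80,487,.045);print("block",a,b,np.linalg.norm(a-b),t)
h=(a+b)/2; l1=P(41,430,.045);l2=P(118,440,.045); print("sides yaw",np.arctan2(*(a-l1)[[1,0]]),np.arctan2(*(b-l2)[[1,0]]),"end yaw",np.arctan2(-(a-b)[0],(a-b)[1]), "toe",np.arctan2(*(h-t)[[1,0]]),np.linalg.norm(h-t),"heel",h)
E
python3 m2.py
```

```text
front [0.4518435  0.08852186 0.012     ] [ 0.43678251 -0.02008671  0.012     ] 0.1096478664466168
yaw [np.float64(-0.1377933721665223), np.float64(-0.14835302732896458), np.float64(-0.14899109498325175)]
O [0.61747538 0.00892346 0.        ]
handle z 0.226 width 0.014887022482738793 back (np.float64(0.054022852469303835), np.float64(0.0010117604536742392)) front (np.float64(0.01233439568968081), np.float64(0.000979336697550667))
handle z 0.238 width 0.014323592588462001 back (np.float64(0.05436454306578577), np.float64(0.0009433568440964812)) front (np.float64(0.014253871422387349), np.float64(0.000912160231513934))
handle z 0.25 width 0.013760162694185177 back (np.float64(0.0547062336622677), np.float64(0.0008749532345187222)) front (np.float64(0.01617334715509388), np.float64(0.0008449837654772027))
tail (np.float64(0.04151376195651363), np.float64(-0.10322093489167866)) (np.float64(0.041740150116551376), np.float64(-0.13351306787650427))
foot front z39+? [(np.float64(-0.025587561836605845), np.float64(0.02197556375372884)), (np.float64(-0.023477393627830044), np.float64(0.021433463590669326)), (np.float64(-0.021367225419054246), np.float64(0.02089136342760982))] [(np.float64(-0.025269081143498445), np.float64(-0.021033817852033582)), (np.float64(-0.023166494820656823), np.float64(-0.020552018505662965)), (np.float64(-0.0210639084978152), np.float64(-0.020070219159292347))]
screw (np.float64(0.06723801525366885), np.float64(0.0006116499375469896))
block [0.59224289 0.29153778 0.045     ] [0.57065832 0.24720311 0.045     ] 0.04930980256224551 [0.46175916 0.32167    0.045     ]
sides yaw -0.45564400740206323 -0.46318236167504356 end yaw -0.45307665000207936 toe -0.411951369561785 0.13061886504301606 heel [0.58145061 0.26937044 0.045     ]
```

Handle centre is at press (33, 1) mm, foot front fits -25 mm, paddle spans y -103 to -133 and jar and spool are clear. Next I'll add a helper that gives tool-axis offsets.

```bash
cat >> h.py <<'E'
from scipy.spatial.transform import Rotation as Rn
O=np.array([.6175,.0089,0]); YAW=-.145
def pw(x,y,z):
    c,s=np.cos(YAW),np.sin(YAW); return O+[c*x-s*y,s*x+c*y,z]
def wp(p):
    c,s=np.cos(YAW),np.sin(YAW); d=np.asarray(p)-O; return np.array([c*d[0]+s*d[1],-s*d[0]+c*d[1],d[2]])
def plan(target,yaw):
    s=manip.sense(); R=Rn.from_quat(s["tool_rot"]); off=R.as_matrix().T@(np.asarray(target)-s["tcp_pos"])*1000
    T=Rn.from_euler("z",yaw)*Rn.from_euler("x",np.pi); w=np.degrees((R.inv()*T).as_rotvec())
    print("t",round(s["t"],2),"tcp",s["tcp_pos"].round(4),"press",wp(s["tcp_pos"]).round(4),"off",off.round(1),"ang",w.round(2),"F",s["force"].round(1),"gap",round(s["finger_gap"],3))
E
python3 - <<'E'
from h import *
plan(pw(.033,.0005,.30),YAW)
plan(pw(.033,.0005,.195),YAW)
E
```

```text
t 2.0 tcp [0.5981 0.0082 0.3997] press [-0.019  -0.0035  0.3997] off [52.2 -3.8 99.6] ang [0.04 0.08 0.34] F [-0.1 -0.2 -1. ] gap 1.0
t 2.0 tcp [0.5981 0.0082 0.3997] press [-0.019  -0.0035  0.3997] off [ 52.4  -3.8 204.6] ang [0.04 0.08 0.34] F [-0.1 -0.2 -1. ] gap 1.0
```

```bash
python3 -m crank '[{"grip":0,"offset":[30,-4,45],"angular":[0,0,0.3]},{"grip":0,"offset":[52,-4,90],"angular":[0,0,0.3]},{"grip":0.2,"offset":[52,-4,125],"angular":[0,0,0.3]},{"grip":0.4,"offset":[52,-4,155],"angular":[0,0,0.3]},{"grip":0.4,"offset":[52,-4,180],"angular":[0,0,0.3]},{"grip":0.5,"offset":[52,-4,198],"angular":[0,0,0.3]},{"grip":0.5,"offset":[52,-4,204],"angular":[0,0,0.3]},{"grip":0.5,"offset":[52,-4,204],"angular":[0,0,0.3]}]' 20; python3 - <<'E'
from h import *
plan(pw(.033,.0005,.195),YAW)
s=vision.snapshot("wrist"); cv2.imwrite("pics/w2.png",s["pixels"][:,:,::-1])
E
```

```text
t: 2.8
tcp_pos: [0.6497, 0.0035, 0.1954]
tool_rot: [0.997, -0.073, -0.001, 0.0]
force: [0.7, 0.5, 0.2]
finger_gap: 0.501
t 2.8 tcp [0.6497 0.0035 0.1954] press [ 0.0326 -0.0007  0.1954] off [ 0.4 -1.2  0.4] ang [ 0.01  0.15 -0.12] F [0.7 0.5 0.2] gap 0.501
```

View pics/w2.png

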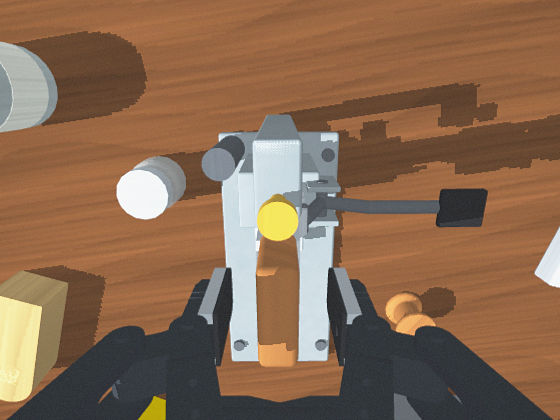

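The pads stand at columns 230 and 331 with the handle at 257–299 between them, centred to within about 1 mm. Closing gently.

```bash
python3 -m crank '[{"grip":0.65,"offset":[0,-0.7,0],"angular":[0,0,0]},{"grip":0.75,"offset":[0,-0.7,0],"angular":[0,0,0]},{"grip":1,"offset":[0,-0.7,0],"angular":[0,0,0]},{"grip":1,"offset":[0,-0.7,0],"angular":[0,0,0]},{"grip":1,"offset":[0,-0.7,0],"angular":[0,0,0]}]' 20;  python3 - <<'E'
from h import *
plan(pw(.033,.0005,.195),YAW); print(manip.sense()["ft_torque"])
E
```

```text
t: 3.35
tcp_pos: [0.6513, 0.004, 0.1978]
tool_rot: [0.997, -0.072, 0.001, 0.001]
force: [-1.5, -4.6, 3.9]
finger_gap: 0.185
t 3.35 tcp [0.6513 0.004  0.1978] press [3.420e-02 1.000e-04 1.978e-01] off [-1.2 -0.4  2.8] ang [ 0.16 -0.13  0.03] F [-1.5 -4.6  3.9] gap 0.185
[-0.58723174  0.21855193  0.08829026]
```

```bash
python3 -m crank '[{"grip":1,"offset":[0,0,0],"angular":[0,0,0]},{"grip":1,"offset":[0,0,0],"angular":[0,0,0]},{"grip":1,"offset":[0,0,-2],"angular":[0,0,0]},{"grip":1,"offset":[0,0,-4],"angular":[0,0,0]},{"grip":1,"offset":[0,0,-6],"angular":[0,0,0]},{"grip":1,"offset":[0,0,-8],"angular":[0,0,0]}]' 60;  python3 - <<'E'
from h import *
plan(pw(.033,.0005,.195),YAW); print(manip.sense()["ft_torque"])
E
python3 -m crank '[{"grip":1,"offset":[0,0,-2],"angular":[0,0,0]},{"grip":1,"offset":[0,0,-4],"angular":[0,0,0]},{"grip":1,"offset":[0,0,-6],"angular":[0,0,0]},{"grip":1,"offset":[0,0,-8],"angular":[0,0,0]}]'
python3 - <<'E'
from h import *
plan(pw(.033,.0005,.195),YAW)
for n in("wrist","scene","top"):
    s=vision.snapshot(n); cv2.imwrite(f"pics/{n}3.png",s["pixels"][:,:,::-1]); np.savez(f"{n}3.npz",**s)
a=cv2.imread("pics/scene3.png"); cv2.imwrite("pics/s3z.png",cv2.resize(a[170:310,200:360],None,fx=4.2,fy=4.2,interpolation=2))
E
```

```text
t: 3.95
tcp_pos: [0.6512, 0.004, 0.2016]
tool_rot: [0.997, -0.072, 0.0, 0.001]
force: [4.4, -5.4, -15.5]
finger_gap: 0.175
t 3.95 tcp [0.6512 0.004  0.2016] press [3.410e-02 1.000e-04 2.016e-01] off [-1.1 -0.4  6.6] ang [ 0.14 -0.02  0.01] F [  4.4  -5.4 -15.5] gap 0.175
[-0.707213   -0.91963912  0.10772892]
t: 4.35
tcp_pos: [0.6512, 0.004, 0.2095]
tool_rot: [0.997, -0.072, -0.0, 0.001]
force: [4.1, -4.8, -11.8]
finger_gap: 0.176
t 4.35 tcp [0.6512 0.004  0.2095] press [3.410e-02 1.000e-04 2.095e-01] off [-1.1 -0.5 14.5] ang [ 0.14 -0.    0.01] F [  4.1  -4.8 -11.8] gap 0.176
```

View pics/s3z.png

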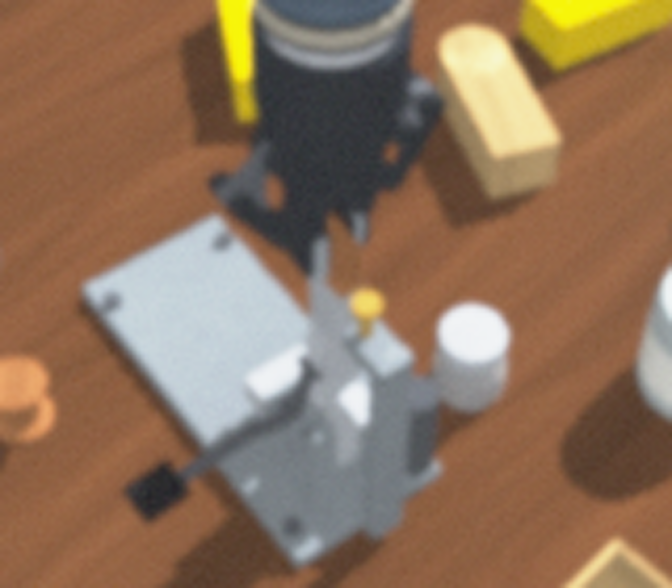

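View pics/wrist3.png

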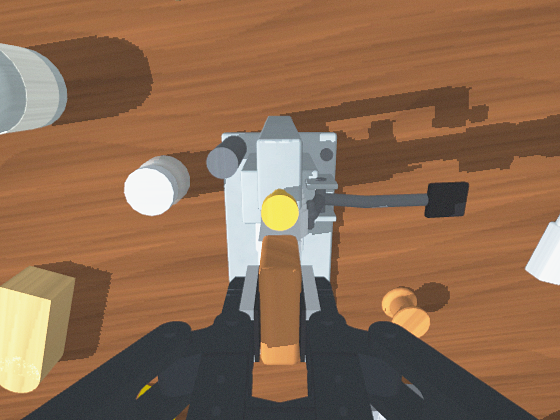

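```bash
python3 - <<'E'
from h import *
c=dict(np.load("scene3.npz")); t=dict(np.load("wrist3.npz"))
for L in (0,12,24):
    print(L,[((proj(c,pw(-.025,y,(39+L+8)/1000))-[199.5,169.5])*4.2).round(0) for y in(.022,-.022)], "initially",[((proj(c,pw(-.025,y,(39+L)/1000))-[199.5,169.5])*4.2).round(0) for y in(.022,-.022)])
E
python3 - <<'E'
import cv2
a=cv2.imread("pics/scene0.png"); cv2.imwrite("pics/s0q.png",cv2.resize(a[235:305,235:315],None,fx=8,fy=8,interpolation=2))
E
```

```text
0 [array([302., 346.]), array([244., 380.])] initially [array([302., 353.]), array([244., 388.])]
12 [array([301., 335.]), array([243., 369.])] initially [array([301., 342.]), array([243., 377.])]
24 [array([301., 323.]), array([242., 358.])] initially [array([301., 331.]), array([243., 365.])]
```

View pics/s0q.png

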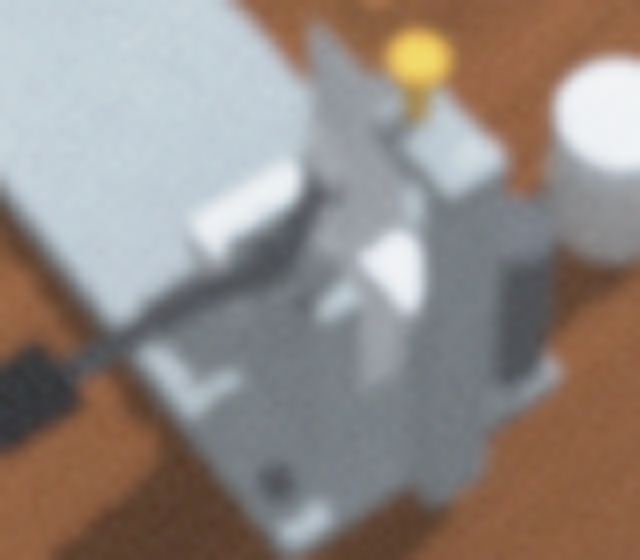

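The foot front corners match lift 0 (row 388 predicted, 390 seen), so the stop lies at TCP z 0.249–0.264. Pulling on.

```bash
python3 -m crank '[{"grip":1,"offset":[0,0,-3],"angular":[0,0,0]},{"grip":1,"offset":[0,0,-6],"angular":[0,0,0]},{"grip":1,"offset":[0,0,-9],"angular":[0,0,0]},{"grip":1,"offset":[0,0,-12],"angular":[0,0,0]},{"grip":1,"offset":[0,0,-15],"angular":[0,0,0]},{"grip":1,"offset":[0,0,-18],"angular":[0,0,0]}]'
python3 -m crank '[{"grip":1,"offset":[0,0,-3],"angular":[0,0,0]},{"grip":1,"offset":[0,0,-6],"angular":[0,0,0]},{"grip":1,"offset":[0,0,-9],"angular":[0,0,0]},{"grip":1,"offset":[0,0,-12],"angular":[0,0,0]},{"grip":1,"offset":[0,0,-15],"angular":[0,0,0]},{"grip":1,"offset":[0,0,-18],"angular":[0,0,0]}]'
python3 - <<'E'
from h import *
plan(pw(.033,.0005,.195),YAW); print(manip.sense()["ft_torque"])
for n in("wrist","scene"):
    s=vision.snapshot(n); cv2.imwrite(f"pics/{n}4.png",s["pixels"][:,:,::-1]); np.savez(f"{n}4.npz",**s)
a=cv2.imread("pics/scene4.png"); cv2.imwrite("pics/s4z.png",cv2.resize(a[170:310,200:360],None,fx=4.2,fy=4.2,interpolation=2))
E
```

```text
t: 5.1
tcp_pos: [0.6512, 0.0041, 0.227]
tool_rot: [0.997, -0.072, -0.0, 0.001]
force: [5.6, -5.5, -16.7]
finger_gap: 0.173
t: 5.7
tcp_pos: [0.6512, 0.004, 0.2448]
tool_rot: [0.997, -0.072, -0.0, 0.001]
force: [4.3, -6.0, -12.0]
finger_gap: 0.174
t 5.7 tcp [0.6512 0.004  0.2448] press [0.034  0.     0.2448] off [-1.  -0.6 49.8] ang [ 0.14  0.04 -0.  ] F [  4.3  -6.  -12. ] gap 0.174
[-0.79014974 -0.88316923  0.06960204]
```

View pics/s4z.png

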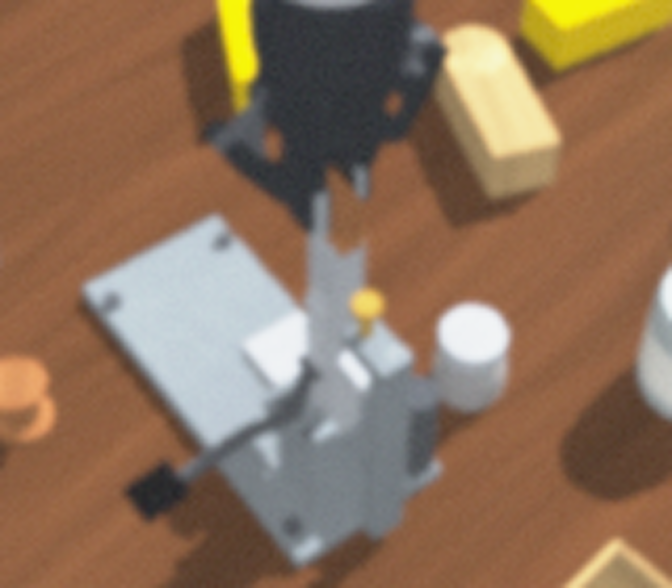

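```bash
for i in 1 2; do :; done
python3 -m crank '[{"grip":1,"offset":[0,0,-1.5],"angular":[0,0,0]},{"grip":1,"offset":[0,0,-3],"angular":[0,0,0]}]'
python3 -m crank '[{"grip":1,"offset":[0,0,-1],"angular":[0,0,0]},{"grip":1,"offset":[0,0,-2],"angular":[0,0,0]}]'
python3 -m crank '[{"grip":1,"offset":[0,0,-0.7],"angular":[0,0,0]},{"grip":1,"offset":[0,0,-0.7],"angular":[0,0,0]}]'
```

```text
t: 6.0
tcp_pos: [0.6512, 0.004, 0.2493]
tool_rot: [0.997, -0.072, 0.0, 0.001]
force: [4.1, -5.6, -9.3]
finger_gap: 0.174
t: 6.2
tcp_pos: [0.6512, 0.004, 0.2514]
tool_rot: [0.997, -0.072, 0.0, 0.001]
force: [2.6, -5.2, -9.1]
finger_gap: 0.18
t: 6.4
tcp_pos: [0.6512, 0.004, 0.2524]
tool_rot: [0.997, -0.072, 0.0, 0.001]
force: [1.8, -5.2, -7.3]
finger_gap: 0.172
```

```bash

python3 -m crank '[{"grip":1,"offset":[0,0,-0.5],"angular":[0,0,0]},{"grip":1,"offset":[0,0,-1],"angular":[0,0,0]}]'|grep -E "tcp|force"
python3 -m crank '[{"grip":1,"offset":[0,0,-0.5],"angular":[0,0,0]},{"grip":1,"offset":[0,0,-1],"angular":[0,0,0]}]'|grep -E "tcp|force"
python3 -m crank '[{"grip":1,"offset":[0,0,-0.5],"angular":[0,0,0]},{"grip":1,"offset":[0,0,-1],"angular":[0,0,0]}]'|grep -E "tcp|force"
```

```text
tcp_pos: [0.6512, 0.004, 0.2533]
force: [2.7, -5.0, -8.2]
tcp_pos: [0.6512, 0.004, 0.2543]
force: [3.1, -4.4, -8.4]
tcp_pos: [0.6512, 0.004, 0.2553]
force: [2.7, -5.5, -9.0]
```

```bash

python3 -m crank '[{"grip":1,"offset":[0,0,-0.5],"angular":[0,0,0]},{"grip":1,"offset":[0,0,-1],"angular":[0,0,0]}]'|grep -E "tcp|force"
python3 -m crank '[{"grip":1,"offset":[0,0,-0.5],"angular":[0,0,0]},{"grip":1,"offset":[0,0,-1],"angular":[0,0,0]}]'|grep -E "tcp|force"
python3 -m crank '[{"grip":1,"offset":[0,0,-0.5],"angular":[0,0,0]},{"grip":1,"offset":[0,0,-1],"angular":[0,0,0]}]'|grep -E "tcp|force"
```

```text
tcp_pos: [0.6512, 0.004, 0.2563]
force: [3.2, -5.4, -8.8]
tcp_pos: [0.6512, 0.004, 0.2573]
force: [2.7, -4.8, -8.7]
tcp_pos: [0.6512, 0.004, 0.2583]
force: [3.6, -4.0, -8.3]
```

```bash

python3 -m crank '[{"grip":1,"offset":[0,0,-0.6],"angular":[0,0,0]}]'|grep -E "tcp|force"
python3 -m crank '[{"grip":1,"offset":[0,0,-0.6],"angular":[0,0,0]}]'|grep -E "tcp|force"
```

```text
tcp_pos: [0.6512, 0.004, 0.2588]
force: [2.0, -5.3, -8.4]
tcp_pos: [0.6512, 0.004, 0.2594]
force: [3.1, -5.6, -9.7]
```

```bash

python3 -m crank '[{"grip":1,"offset":[0,0,-0.6],"angular":[0,0,0]}]'|grep -E "tcp|force"
python3 -m crank '[{"grip":1,"offset":[0,0,-0.6],"angular":[0,0,0]}]'|grep -E "tcp|force"
```

```text
tcp_pos: [0.6512, 0.004, 0.26]
force: [3.2, -5.4, -8.0]
tcp_pos: [0.6512, 0.004, 0.2606]
force: [3.6, -4.2, -8.0]
```

```bash

python3 -m crank '[{"grip":1,"offset":[0,0,-0.6],"angular":[0,0,0]}]'|grep -E "tcp|force"
```

```text
tcp_pos: [0.6512, 0.004, 0.2612]
force: [3.4, -4.8, -9.1]
```

```bash

python3 -m crank '[{"grip":1,"offset":[0,0,-0.6],"angular":[0,0,0]}]'|grep -E "tcp|force"
```

```text
tcp_pos: [0.6512, 0.004, 0.2615]
force: [4.0, -5.1, -12.2]
```

```bash

python3 -m crank '[{"grip":1,"offset":[0,0,-0.6],"angular":[0,0,0]}]'|grep -E "tcp|force"
```

```text
tcp_pos: [0.6512, 0.004, 0.2615]
force: [4.8, -5.5, -13.3]
```

```bash

python3 -m crank '[{"grip":1,"offset":[0,0,-0.6],"angular":[0,0,0]}]'|grep -E "tcp|force"
```

```text
tcp_pos: [0.6512, 0.004, 0.2615]
force: [5.2, -4.6, -15.2]
```

```bash

python3 -m crank '[{"grip":1,"offset":[0,0,-0.6],"angular":[0,0,0]}]'|grep -E "tcp|force"
```

```text
tcp_pos: [0.6512, 0.004, 0.2616]
force: [5.8, -4.5, -18.3]
```

The TCP stopped at 0.2615 while the force climbed from 8.5 to 18 N, so the stop carries about 10 N (lift about 64 mm). Holding briefly.

```bash

python3 -m crank '[{"grip":1,"offset":[0,0,-0.3],"angular":[0,0,0]},{"grip":1,"offset":[0,0,-0.3],"angular":[0,0,0]},{"grip":1,"offset":[0,0,-0.3],"angular":[0,0,0]}]'|grep -E "tcp|force"
```

```text
tcp_pos: [0.6512, 0.004, 0.2616]
force: [5.9, -5.5, -16.8]
```

```bash

python3 -m crank '[{"grip":1,"offset":[0,0,2],"angular":[0,0,0]},{"grip":1,"offset":[0,0,4],"angular":[0,0,0]},{"grip":1,"offset":[0,0,7],"angular":[0,0,0]},{"grip":1,"offset":[0,0,10],"angular":[0,0,0]},{"grip":1,"offset":[0,0,13],"angular":[0,0,0]},{"grip":1,"offset":[0,0,15],"angular":[0,0,0]},{"grip":1,"offset":[0,0,15.5],"angular":[0,0,0]}]'|grep -E "tcp|force"
```

```text
tcp_pos: [0.6513, 0.004, 0.2493]
force: [1.2, -5.2, -5.5]
```

```bash

python3 -m crank '[{"grip":1,"offset":[0,0,1],"angular":[0,0,0]},{"grip":1,"offset":[0,0,1],"angular":[0,0,0]}]'|grep -E "tcp|force"
```

```text
tcp_pos: [0.6513, 0.004, 0.2481]
force: [1.7, -4.1, -5.9]
```

```bash

python3 -m crank '[{"grip":1,"offset":[0,0,0.8],"angular":[0,0,0]},{"grip":1,"offset":[0,0,0.8],"angular":[0,0,0]}]'|grep -E "tcp|force"
python3 -m crank '[{"grip":1,"offset":[0,0,0.8],"angular":[0,0,0]},{"grip":1,"offset":[0,0,0.8],"angular":[0,0,0]}]'|grep -E "tcp|force"
```

```text
tcp_pos: [0.6512, 0.004, 0.2473]
force: [2.1, -5.1, -6.9]
tcp_pos: [0.6512, 0.004, 0.2465]
force: [2.1, -4.5, -5.9]
```

```bash

python3 -m crank '[{"grip":1,"offset":[0,0,0.8],"angular":[0,0,0]},{"grip":1,"offset":[0,0,0.8],"angular":[0,0,0]}]'|grep -E "tcp|force"
```

```text
tcp_pos: [0.6512, 0.004, 0.2458]
force: [1.3, -4.7, -6.7]
```

```bash

python3 -m crank '[{"grip":1,"offset":[0,0,0.8],"angular":[0,0,0]},{"grip":1,"offset":[0,0,0.8],"angular":[0,0,0]}]'|grep -E "tcp|force"
```

```text
tcp_pos: [0.6513, 0.004, 0.2458]
force: [0.3, -5.7, -3.3]
```

```bash

python3 -m crank '[{"grip":1,"offset":[0,0,0.8],"angular":[0,0,0]},{"grip":1,"offset":[0,0,0.8],"angular":[0,0,0]}]'|grep -E "tcp|force"
```

```text
tcp_pos: [0.6513, 0.004, 0.2457]
force: [0.1, -4.8, -0.9]
```

The head sits on its top notch (TCP 0.2458, exactly 48 mm above start; the load has gone). Letting go and rising.

```bash

python3 -m crank '[{"grip":0.8,"offset":[0,0,0],"angular":[0,0,0]},{"grip":0.6,"offset":[0,0,0],"angular":[0,0,0]},{"grip":0.4,"offset":[0,0,0],"angular":[0,0,0]},{"grip":0.4,"offset":[0,0,-10],"angular":[0,0,0]},{"grip":0.4,"offset":[0,0,-35],"angular":[0,0,0]},{"grip":0.4,"offset":[0,0,-65],"angular":[0,0,0]},{"grip":0.2,"offset":[0,0,-85],"angular":[0,0,0]}]'
python3 - <<'E'
from h import *
plan([0.47,0.32,0.28],-.455+np.pi)
plan([0.47,0.32,0.28],-.455-np.pi)
s=vision.snapshot("wrist"); cv2.imwrite("pics/w5.png",s["pixels"][:,:,::-1]); np.savez("w5.npz",**s)
E
```

```text
t: 11.4
tcp_pos: [0.6516, 0.0061, 0.3333]
tool_rot: [0.997, -0.072, 0.002, -0.0]
force: [0.1, -0.5, 0.1]
finger_gap: 0.75
t 11.4 tcp [0.6516 0.0061 0.3333] press [0.0341 0.0022 0.3333] off [-225.1 -284.5   52.7] ang [ 2.8000e-01 -9.0000e-02 -1.6221e+02] F [ 0.1 -0.5  0.1] gap 0.75
t 11.4 tcp [0.6516 0.0061 0.3333] press [0.0341 0.0022 0.3333] off [-225.1 -284.5   52.7] ang [ 2.8000e-01 -9.0000e-02 -1.6221e+02] F [ 0.1 -0.5  0.1] gap 0.75
```

View pics/w5.png

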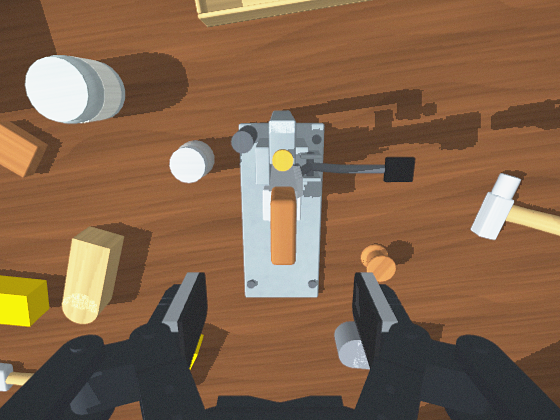

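Head still up, released; the handle is free at (283,225). I'll go over the block with the hand turned half round, so the camera stays on the front side of the press.

```bash

python3 -m crank '[{"grip":0,"offset":[-25,-32,0],"angular":[0,0,-8.5]},{"grip":0,"offset":[-50,-63,0],"angular":[0,0,-17]},{"grip":0,"offset":[-75,-95,0],"angular":[0,0,-25.5]},{"grip":0,"offset":[-100,-126,10],"angular":[0,0,-34]},{"grip":0,"offset":[-125,-158,20],"angular":[0,0,-42.5]},{"grip":0,"offset":[-150,-190,30],"angular":[0,0,-51]},{"grip":0,"offset":[-175,-221,40],"angular":[0,0,-59.5]},{"grip":0,"offset":[-200,-253,50],"angular":[0,0,-68]},{"grip":0,"offset":[-225,-284,52],"angular":[0,0,-76.5]},{"grip":0,"offset":[-225,-284,52],"angular":[0,0,-85]}]'
python3 - <<'E'
from h import *
plan([0.47,0.32,0.28],-.455+np.pi)
E
```

```text
t: 12.45
tcp_pos: [0.4653, 0.323, 0.2775]
tool_rot: [0.781, 0.625, -0.001, -0.001]
force: [0.4, -0.7, -0.4]
finger_gap: 0.996
t 12.45 tcp [0.4653 0.323  0.2775] press [-0.1959  0.2888  0.2775] off [-1.9  5.2 -2.5] ang [ -0.14  -0.16 -76.56] F [ 0.4 -0.7 -0.4] gap 0.996
```

```bash

python3 -m crank '[{"grip":0,"offset":[0,0,0],"angular":[0,0,-8.5]},{"grip":0,"offset":[0,0,0],"angular":[0,0,-17]},{"grip":0,"offset":[0,0,0],"angular":[0,0,-25.5]},{"grip":0,"offset":[0,0,0],"angular":[0,0,-34]},{"grip":0,"offset":[0,0,0],"angular":[0,0,-42.5]},{"grip":0,"offset":[0,0,0],"angular":[0,0,-51]},{"grip":0,"offset":[0,0,0],"angular":[0,0,-59.5]},{"grip":0,"offset":[0,0,0],"angular":[0,0,-68]},{"grip":0,"offset":[0,0,0],"angular":[0,0,-76.5]},{"grip":0,"offset":[0,0,0],"angular":[0,0,-76.5]}]'
python3 - <<'E'
from h import *
plan([0.47,0.32,0.28],-.455+np.pi)
s=vision.snapshot("wrist"); cv2.imwrite("pics/w6.png",s["pixels"][:,:,::-1]); np.savez("w6.npz",**s)
E
```

```text
t: 13.45
tcp_pos: [0.4689, 0.3194, 0.2782]
tool_rot: [0.232, 0.973, 0.0, -0.0]
force: [0.1, 0.4, -0.6]
finger_gap: 0.997
t 13.45 tcp [0.4689 0.3194 0.2782] press [-0.1919  0.2858  0.2782] off [-0.7  1.  -1.8] ang [ 0.01 -0.02 -0.74] F [ 0.1  0.4 -0.6] gap 0.997
```

View pics/w6.png

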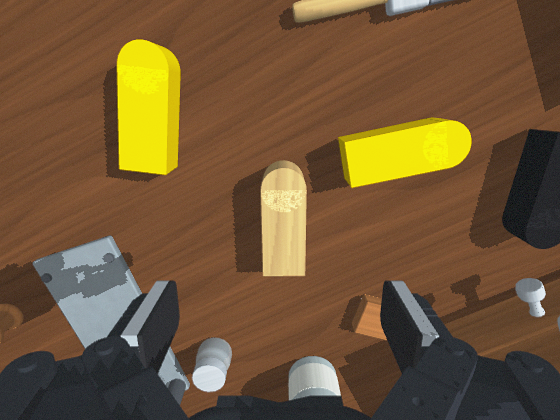

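The block shows upright: flat-end top corners about (263,276) and (306,276), toe up at (283,165).

```bash
python3 - <<'E'
from h import *
s=dict(np.load("w6.npz")); hsv=cv2.cvtColor(s["pixels"],cv2.COLOR_RGB2HSV)
print(hsv[250,[255,258,260,262,264,270,300,304,306,308]], hsv[[150,158,162,165,168,175,270,274,276,278],284])
m=cv2.inRange(hsv,(8,30,190),(30,150,255)); k=np.zeros_like(m);k[155:285,245:320]=m[155:285,245:320]
for r in range(200,280,10): 
    x=np.where(k[r])[0]; print(r,x.min(),x.max())
ys=np.where(k[:,275:292].any(1))[0]; print(ys.min(),ys.max())
rows=np.arange(205,270); L=np.array([np.where(k[r])[0].min()-.0 for r in rows]);R=np.array([np.where(k[r])[0].max()+1. for r in rows])
pl=np.polyfit(rows,L-.5,1);pr=np.polyfit(rows,R-.5,1)
P=lambda r,p:onz(s,np.polyval(p,r),r,.045)
a0,a1,b0,b1=P(210,pl),P(270,pl),P(210,pr),P(270,pr)
d=(a1-a0)+(b1-b0); yaw=np.arctan2(d[1],d[0]); print("yaw",yaw,"width",np.linalg.norm(np.cross((b1-a1),d/np.linalg.norm(d))))
ax=d/np.linalg.norm(d); mid=(a1+b1)/2
e=onz(s,(np.polyval(pl,276)+np.polyval(pr,276))/2,ys.max()+.5,.045); heel=mid+ax*(ax@(e-mid)); print("heel",heel,"grasp(90)",heel-ax*.09)
g=heel-ax*.09
plan([g[0],g[1],.06],yaw+np.pi)
E
```

```text
[[ 14 129  77]
 [ 11 123  77]
 [ 11 123  79]
 [ 18 117 175]
 [ 21 106 228]
 [ 22 109 227]
 [ 22 105 235]
 [ 21 110 228]
 [ 12 156 118]
 [ 12 148 129]] [[ 11 146 124]
 [ 12 160 115]
 [ 20 105 167]
 [ 19 112 164]
 [ 20 110 225]
 [ 21 108 226]
 [ 22 107 229]
 [ 23 107 232]
 [ 15 136 141]
 [ 12 145 130]]
200 261 305
210 262 305
220 262 305
230 262 305
240 262 305
250 263 305
260 263 304
270 263 304
162 275
yaw -0.46132116644685117 width 0.04985666244883957
heel [0.58183989 0.26866714 0.045     ] grasp(90) [0.50124802 0.30872898 0.045     ]
t 13.5 tcp [0.4689 0.3194 0.2781] press [-0.1919  0.2857  0.2781] off [-33.7   5.2 218.1] ang [ 0.01 -0.02 -0.53] F [-0.2  1.3 -0.3] gap 1.004
```

```bash

python3 -m crank '[{"grip":0.15,"offset":[-20,3,40],"angular":[0,0,-0.5]},{"grip":0.15,"offset":[-34,5,85],"angular":[0,0,-0.5]},{"grip":0.15,"offset":[-34,5,130],"angular":[0,0,-0.5]},{"grip":0.15,"offset":[-34,5,175],"angular":[0,0,-0.5]},{"grip":0.15,"offset":[-34,5,200],"angular":[0,0,-0.5]},{"grip":0.15,"offset":[-34,5,200],"angular":[0,0,-0.5]}]' 30
python3 - <<'E'
from h import *
plan([0.5012,0.3087,.015],-.461+np.pi)
s=vision.snapshot("wrist"); cv2.imwrite("pics/w7.png",s["pixels"][:,:,::-1]); np.savez("w7.npz",**s)
E
```

```text
t: 14.1
tcp_pos: [0.4989, 0.3071, 0.0743]
tool_rot: [0.229, 0.973, -0.002, -0.004]
force: [0.5, 0.2, 0.5]
finger_gap: 0.852
t 14.1 tcp [0.4989 0.3071 0.0743] press [-0.1605  0.278   0.0743] off [-1.7  2.8 59.2] ang [-0.37 -0.35 -0.05] F [0.5 0.2 0.5] gap 0.852
```

View pics/w7.png

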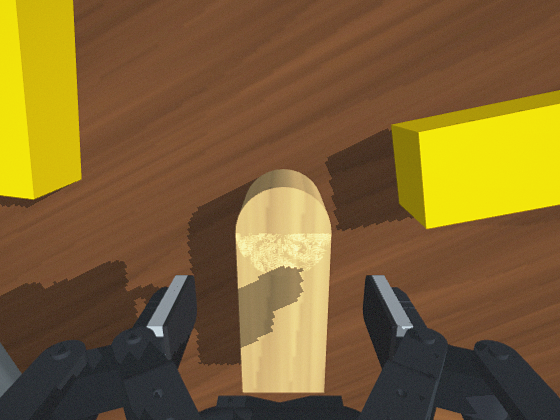

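Block centred between the fingers (mid 283 against 279). Going down and gripping.

```bash

python3 -m crank '[{"grip":0.15,"offset":[-1,2,25],"angular":[-0.3,-0.3,0]},{"grip":0.15,"offset":[-2,2.5,50],"angular":[-0.3,-0.3,0]},{"grip":0.15,"offset":[-2,2.5,59],"angular":[-0.3,-0.3,0]},{"grip":0.15,"offset":[-2,2.5,59],"angular":[-0.3,-0.3,0]},{"grip":0.4,"offset":[-2,2.5,59],"angular":[-0.3,-0.3,0]},{"grip":1,"offset":[-2,2.5,59],"angular":[-0.3,-0.3,0]},{"grip":1,"offset":[-2,2.5,59],"angular":[-0.3,-0.3,0]},{"grip":1,"offset":[-2,2.5,59],"angular":[-0.3,-0.3,0]}]' 30
python3 - <<'E'
from h import *
plan([0.5012,0.3087,.015],-.461+np.pi)
E
```

```text
t: 14.95
tcp_pos: [0.5057, 0.31, 0.021]
tool_rot: [0.228, 0.974, 0.003, 0.004]
force: [-0.5, -1.4, 6.7]
finger_gap: 0.576
t 14.95 tcp [0.5057 0.31   0.021 ] press [-0.1541  0.2818  0.021 ] off [ 3.5 -3.3  6. ] ang [0.42 0.41 0.1 ] F [-0.5 -1.4  6.7] gap 0.576
```

Gripped (gap 49 mm). Lifting and carrying to in front of the foot.

```bash

python3 -m crank '[{"grip":1,"offset":[0,0,-15],"angular":[0,0,0]},{"grip":1,"offset":[0,0,-45],"angular":[0,0,0]},{"grip":1,"offset":[0,0,-50],"angular":[0,0,0]},{"grip":1,"offset":[0,0,-50],"angular":[0,0,0]}]' 40
python3 - <<'E'
from h import *
plan(pw(-.152,0,.071),YAW+np.pi)
E
```

```text
t: 15.35
tcp_pos: [0.5053, 0.31, 0.0708]
tool_rot: [0.228, 0.974, 0.003, 0.005]
force: [0.0, -0.0, -2.0]
finger_gap: 0.574
t 15.35 tcp [0.5053 0.31   0.0708] press [-0.1545  0.2817  0.0708] off [ -89.4 -267.1   -1.7] ang [  0.38   0.5  -18.  ] F [ 0. -0. -2.] gap 0.574
```

```bash

python3 -m crank '[{"grip":1,"offset":[-12,-35,0],"angular":[0,0,-2.5]},{"grip":1,"offset":[-27,-80,0],"angular":[0,0,-6]},{"grip":1,"offset":[-42,-125,0],"angular":[0,0,-9]},{"grip":1,"offset":[-57,-170,0],"angular":[0,0,-12]},{"grip":1,"offset":[-72,-215,0],"angular":[0,0,-15]},{"grip":1,"offset":[-84,-250,0],"angular":[0,0,-17]},{"grip":1,"offset":[-89,-267,0],"angular":[0,0,-18]},{"grip":1,"offset":[-89,-267,0],"angular":[0,0,-18]},{"grip":1,"offset":[-89,-267,0],"angular":[0,0,-18]}]'
python3 - <<'E'
from h import *
plan(pw(-.152,0,.035),YAW+np.pi)
for n in("wrist","top","scene"):
    s=vision.snapshot(n); cv2.imwrite(f"pics/{n}8.png",s["pixels"][:,:,::-1]); np.savez(f"{n}8.npz",**s)
a=cv2.imread("pics/scene8.png"); cv2.imwrite("pics/s8z.png",cv2.resize(a[170:310,190:350],None,fx=4.2,fy=4.2,interpolation=2))
E
```

```text
t: 16.25
tcp_pos: [0.4654, 0.0307, 0.0677]
tool_rot: [0.073, 0.997, 0.002, 0.003]
force: [0.2, 0.6, -2.1]
finger_gap: 0.574
t 16.25 tcp [0.4654 0.0307 0.0677] press [-0.1537 -0.0004  0.0677] off [-1.5  0.3 32.7] ang [ 0.21  0.29 -0.09] F [ 0.2  0.6 -2.1] gap 0.574
```

View pics/wrist8.png

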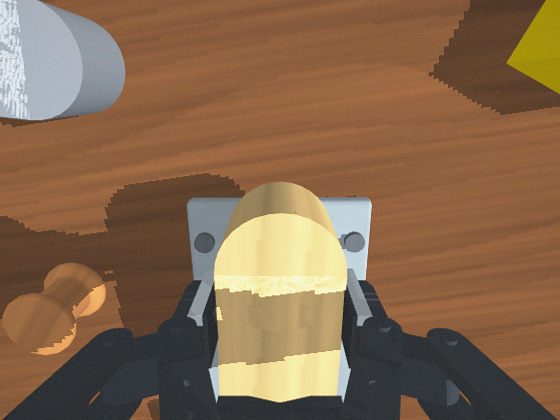

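View pics/s8z.png

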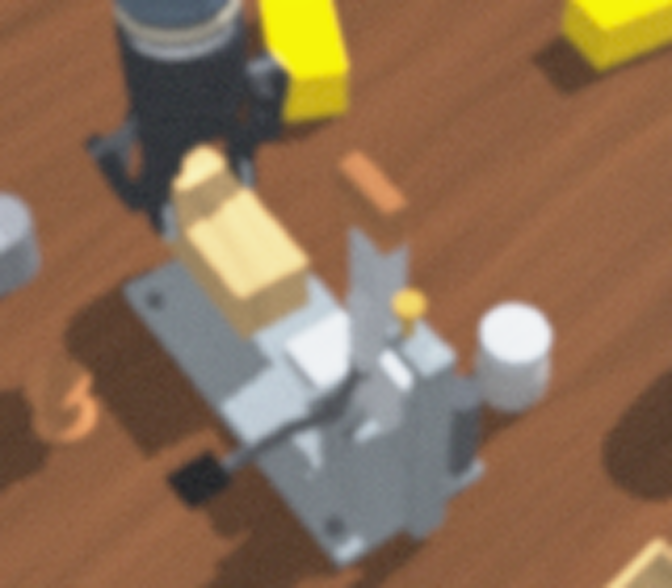

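The bed front edge spans columns 188–371 (mid 279.5) and the block top 214–346 (mid 280), so it is centred. Checking yaw and heel position.

```bash
python3 - <<'E'
from h import *
s=dict(np.load("wrist8.npz")); im=s["pixels"]; hsv=cv2.cvtColor(im,cv2.COLOR_RGB2HSV)
m=cv2.inRange(hsv,(85,5,90),(125,90,255))
fr=[]
for c in list(range(196,232,4))+list(range(330,366,4)):
    r=np.where(m[190:225,c])[0]
    if len(r): fr.append((c,190+r.min()-.5))
fr=np.array(fr); p=np.polyfit(fr[:,0],fr[:,1],1); print(p, np.abs(fr[:,1]-np.polyval(p,fr[:,0])).max())
a=onz(s,195,np.polyval(p,195),.012);b=onz(s,365,np.polyval(p,365),.012); d=a-b
if d[1]<0:d=-d
print("front yaw",np.arctan2(-d[0],d[1]),"front press x",wp(a)[0],wp(b)[0])
for r in (215,225,235): 
    x=np.where(m[r])[0]; x=x[(x>170)&(x<390)]; print(r,x.min(),x.max(), wp(onz(s,x.min()-.5,r,.012))[1],wp(onz(s,x.max()+.5,r,.012))[1])
t=manip.sense(); print("tool yaw-pi",2*np.arctan2(t["tool_rot"][1],t["tool_rot"][0])-np.pi)
c=dict(np.load("scene8.npz")); g=lambda a,b:(190+(a+.5)/4.2-.5,170+(b+.5)/4.2-.5)
for q in ((307,262),(240,297)): print(wp(onz(c,*g(*q),.0917)))
E
```

```text
[-6.57624332e-03  1.98890327e+02] 0.8324428003836033
front yaw -0.14139202570791665 front press x -0.17830302388035363 -0.17866040704541286
215 188 370 -0.05376560052810677 0.054714834747324664
225 189 369 -0.05371383385014264 0.054631567756648
235 190 368 -0.05366104326675359 0.05454665424310012
tool yaw-pi -0.14345485122049606
[-0.06369436  0.02246691  0.0917    ]
[-0.06517348 -0.02614018  0.0917    ]
```

```bash

python3 -m crank '[{"grip":1,"offset":[-5,0,15],"angular":[0,0,0]},{"grip":1,"offset":[-10,0,28],"angular":[0,0,0]},{"grip":1,"offset":[-15,0,32],"angular":[0,0,0]},{"grip":1,"offset":[-15,0,32],"angular":[0,0,0]}]'
python3 - <<'E'
from h import *
plan(pw(-.07,0,.034),YAW+np.pi)
E
```

```text
t: 16.8
tcp_pos: [0.4817, 0.029, 0.0356]
tool_rot: [0.072, 0.997, 0.001, 0.003]
force: [-0.1, -0.2, -3.2]
finger_gap: 0.578
t 16.8 tcp [0.4817 0.029  0.0356] press [-0.1373  0.0003  0.0356] off [-67.3  -0.3   2. ] ang [0.19 0.38 0.05] F [-0.1 -0.2 -3.2] gap 0.578
```

```bash

python3 -m crank '[{"grip":1,"offset":[-8,0,1],"angular":[0,0,0]},{"grip":1,"offset":[-18,0,1],"angular":[0,0,0]},{"grip":1,"offset":[-28,0,1],"angular":[0,0,0]},{"grip":1,"offset":[-38,0,1],"angular":[0,0,0]},{"grip":1,"offset":[-48,0,1],"angular":[0,0,0]},{"grip":1,"offset":[-55,0,1],"angular":[0,0,0]},{"grip":1,"offset":[-58,0,1],"angular":[0,0,0]},{"grip":1,"offset":[-58,0,1],"angular":[0,0,0]}]'
python3 - <<'E'
from h import *
plan(pw(-.07,0,.034),YAW+np.pi)
for n in("scene","wrist"):
    s=vision.snapshot(n); cv2.imwrite(f"pics/{n}9.png",s["pixels"][:,:,::-1]); np.savez(f"{n}9.npz",**s)
a=cv2.imread("pics/scene9.png"); cv2.imwrite("pics/s9z.png",cv2.resize(a[170:310,190:350],None,fx=4.2,fy=4.2,interpolation=2))
E
```

```text
t: 17.6
tcp_pos: [0.5386, 0.0202, 0.0357]
tool_rot: [0.072, 0.997, 0.001, 0.003]
force: [-0.7, -0.6, -1.3]
finger_gap: 0.575
t 17.6 tcp [0.5386 0.0202 0.0357] press [-0.0797 -0.0002  0.0357] off [-9.7  0.2  1.7] ang [ 0.19  0.39 -0.  ] F [-0.7 -0.6 -1.3] gap 0.575
```

View pics/s9z.png

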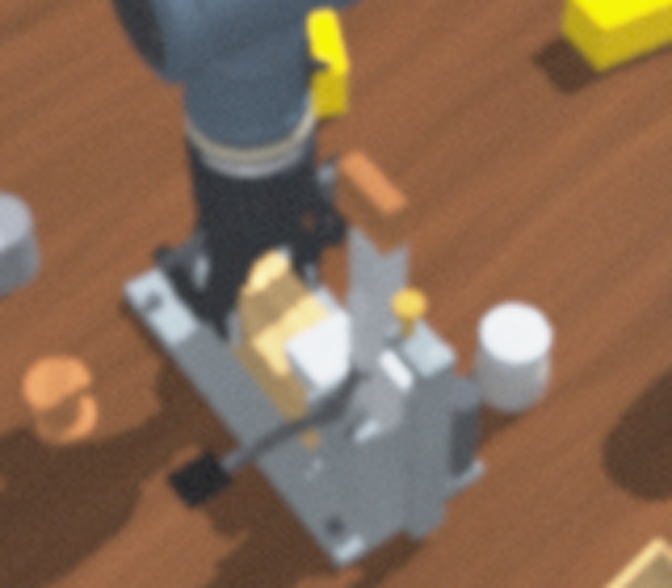

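View pics/wrist9.png

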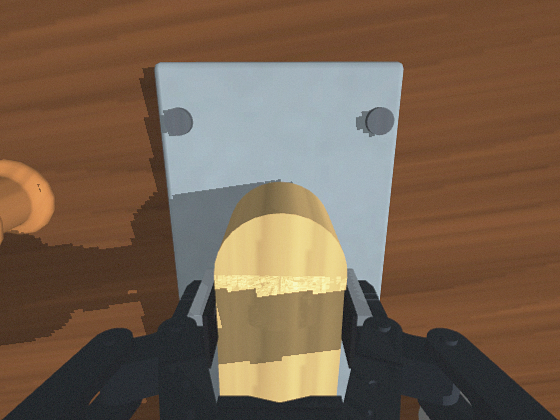

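Well aligned under the foot. Creeping forward, watching the force.

```bash

python3 -m crank '[{"grip":1,"offset":[-1.5,0,0],"angular":[0,0,0]},{"grip":1,"offset":[-3,0,0],"angular":[0,0,0]}]'|grep -E "tcp|force"
python3 -m crank '[{"grip":1,"offset":[-1,0,0],"angular":[0,0,0]},{"grip":1,"offset":[-2,0,0],"angular":[0,0,0]}]'|grep -E "tcp|force"
```

```text
tcp_pos: [0.5409, 0.02, 0.0357]
force: [-0.1, 0.8, -2.0]
tcp_pos: [0.5433, 0.0196, 0.0357]
force: [-0.2, 0.0, -2.3]
```

```bash

python3 -m crank '[{"grip":1,"offset":[-1,0,0],"angular":[0,0,0]},{"grip":1,"offset":[-1.5,0,0],"angular":[0,0,0]}]'|grep -E "tcp|force"
python3 -m crank '[{"grip":1,"offset":[-1,0,0],"angular":[0,0,0]},{"grip":1,"offset":[-1.5,0,0],"angular":[0,0,0]}]'|grep -E "tcp|force"
```

```text
tcp_pos: [0.5449, 0.0193, 0.0358]
force: [-0.5, -0.5, -1.6]
tcp_pos: [0.5463, 0.0191, 0.0358]
force: [-0.0, 0.0, -1.5]
```

```bash

python3 -m crank '[{"grip":1,"offset":[-1,0,0],"angular":[0,0,0]}]'|grep -E "tcp|force"
python3 -m crank '[{"grip":1,"offset":[-1,0,0],"angular":[0,0,0]}]'|grep -E "tcp|force"
```

```text
tcp_pos: [0.5471, 0.019, 0.0357]
force: [0.4, -0.1, -2.0]
tcp_pos: [0.5482, 0.0188, 0.0357]
force: [-0.5, 0.3, -2.6]
```

```bash

python3 -m crank '[{"grip":1,"offset":[0,0,1],"angular":[0,0,0]},{"grip":1,"offset":[0,0,1],"angular":[0,0,0]}]'|grep -E "tcp|force"
```

```text
tcp_pos: [0.5481, 0.0188, 0.0347]
force: [-1.5, 0.0, -2.2]
```

```bash

python3 -m crank '[{"grip":1,"offset":[0,0,1],"angular":[0,0,0]},{"grip":1,"offset":[0,0,1],"angular":[0,0,0]}]'|grep -E "tcp|force"
```

```text
tcp_pos: [0.548, 0.0189, 0.0336]
force: [-0.6, -0.6, -2.2]
```

```bash

python3 -m crank '[{"grip":1,"offset":[0,0,0.7],"angular":[0,0,0]},{"grip":1,"offset":[0,0,0.7],"angular":[0,0,0]}]'|grep -E "tcp|force"
```

```text
tcp_pos: [0.5482, 0.0188, 0.0332]
force: [0.4, 0.8, -1.3]
```

```bash

python3 -m crank '[{"grip":1,"offset":[0,0,0.7],"angular":[0,0,0]},{"grip":1,"offset":[0,0,0.7],"angular":[0,0,0]}]'|grep -E "tcp|force"
```

```text
tcp_pos: [0.5482, 0.0188, 0.0332]
force: [-1.2, -0.0, 6.3]
```

On the bed at TCP z 0.0332, as expected. Easing off, then forward to the fence.

```bash

python3 -m crank '[{"grip":1,"offset":[0,0,-0.6],"angular":[0,0,0]},{"grip":1,"offset":[-0.7,0,-0.6],"angular":[0,0,0]}]'|grep -E "tcp|force"
python3 -m crank '[{"grip":1,"offset":[-0.7,0,0],"angular":[0,0,0]},{"grip":1,"offset":[-0.7,0,0],"angular":[0,0,0]}]'|grep -E "tcp|force"
```

```text
tcp_pos: [0.5483, 0.0188, 0.0332]
force: [-3.2, 0.2, 3.8]
tcp_pos: [0.5485, 0.0188, 0.0332]
force: [-2.8, 0.4, 5.0]
```

```bash

python3 -m crank '[{"grip":1,"offset":[-0.7,0,0],"angular":[0,0,0]},{"grip":1,"offset":[-0.7,0,0],"angular":[0,0,0]}]'|grep -E "tcp|force"
```

```text
tcp_pos: [0.5491, 0.0188, 0.0331]
force: [-3.1, 0.2, 5.7]
```

```bash

python3 -m crank '[{"grip":1,"offset":[-0.7,0,0],"angular":[0,0,0]},{"grip":1,"offset":[-0.7,0,0],"angular":[0,0,0]}]'|grep -E "tcp|force"
```

```text
tcp_pos: [0.5497, 0.0187, 0.0332]
force: [-4.0, 0.8, 5.4]
```

```bash

python3 -m crank '[{"grip":1,"offset":[-0.7,0,0],"angular":[0,0,0]},{"grip":1,"offset":[-0.7,0,0],"angular":[0,0,0]}]'|grep -E "tcp|force"
```

```text
tcp_pos: [0.5497, 0.0187, 0.0331]
force: [-4.9, 0.6, 5.9]
```

```bash

python3 -m crank '[{"grip":1,"offset":[0,0,-0.5],"angular":[0,0,0]},{"grip":1,"offset":[-0.7,0,-0.5],"angular":[0,0,0]}]'|grep -E "tcp|force"
```

```text
tcp_pos: [0.5497, 0.0187, 0.0331]
force: [-7.3, -0.4, 5.1]
```

```bash

python3 -m crank '[{"grip":1,"offset":[-0.7,0,0],"angular":[0,0,0]},{"grip":1,"offset":[-0.7,0,0],"angular":[0,0,0]}]'|grep -E "tcp|force"
```

```text
tcp_pos: [0.5497, 0.0187, 0.0331]
force: [-8.0, -0.1, 5.9]
```

```bash

python3 -m crank '[{"grip":1,"offset":[-0.7,0,0],"angular":[0,0,0]},{"grip":1,"offset":[-0.7,0,0],"angular":[0,0,0]}]'|grep -E "tcp|force"
```

```text
tcp_pos: [0.5497, 0.0187, 0.0332]
force: [-8.5, 0.5, 7.5]
```

The TCP is stuck at 0.5497 with the force rising to 8.5 N, so the block is home against the fence. Releasing.

```bash

python3 -m crank '[{"grip":0.4,"offset":[0.5,0,-0.5],"angular":[0,0,0]},{"grip":0.3,"offset":[0.5,0,-0.5],"angular":[0,0,0]},{"grip":0.2,"offset":[0.5,0,-0.5],"angular":[0,0,0]},{"grip":0.2,"offset":[0.5,0,-0.5],"angular":[0,0,0]}]'
python3 - <<'E'
from h import *
plan(pw(-.0685,0,.033),YAW+np.pi)
s=vision.snapshot("wrist"); cv2.imwrite("pics/w10.png",s["pixels"][:,:,::-1]); np.savez("w10.npz",**s)
E
```

```text
t: 21.5
tcp_pos: [0.5542, 0.0179, 0.0341]
tool_rot: [0.072, 0.997, 0.001, 0.004]
force: [-0.5, -0.1, 0.6]
finger_gap: 0.801
t 21.5 tcp [0.5542 0.0179 0.0341] press [-0.0639 -0.0002  0.0341] off [4.6 0.2 1. ] ang [ 0.19  0.48 -0.  ] F [-0.5 -0.1  0.6] gap 0.801
```

View pics/w10.png

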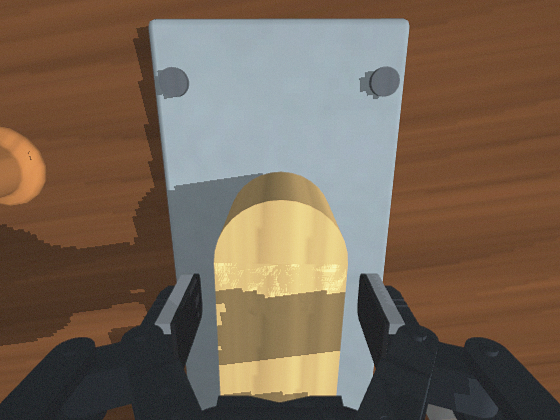

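The block stayed put while the hand sprang forward (toe top now at row 200, block mid 281, bed mid 279). Rising and going over to the pawl's tail with shut fingers.

```bash

python3 -m crank '[{"grip":0.2,"offset":[3,0,-15],"angular":[0,0,0]},{"grip":0.2,"offset":[8,0,-50],"angular":[0,0,0]},{"grip":0.2,"offset":[20,0,-95],"angular":[0,0,0]},{"grip":0.5,"offset":[20,-30,-125],"angular":[0,0,0]},{"grip":1,"offset":[10,-75,-135],"angular":[0,0,0]},{"grip":1,"offset":[-20,-110,-135],"angular":[0,0,0]},{"grip":1,"offset":[-60,-118,-135],"angular":[0,0,0]},{"grip":1,"offset":[-60,-118,-135],"angular":[0,0,0]}]'
python3 - <<'E'
from h import *
plan(pw(.0415,-.1185,.13),YAW+np.pi)
for n in("wrist","top","scene"):
    s=vision.snapshot(n); cv2.imwrite(f"pics/{n}11.png",s["pixels"][:,:,::-1]); np.savez(f"{n}11.npz",**s)
E
```

```text
t: 22.35
tcp_pos: [0.6, -0.1116, 0.1712]
tool_rot: [0.074, 0.997, -0.0, 0.008]
force: [0.4, 0.0, 0.4]
finger_gap: -0.004
t 22.35 tcp [ 0.6    -0.1116  0.1712] press [ 1.000e-04 -1.218e-01  1.712e-01] off [-40.7   3.3  41.9] ang [ 0.06  0.94 -0.17] F [0.4 0.  0.4] gap -0.004
```

View pics/wrist11.png

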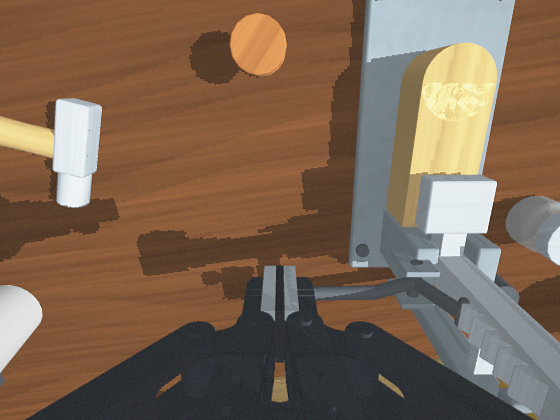

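View pics/scene11.png

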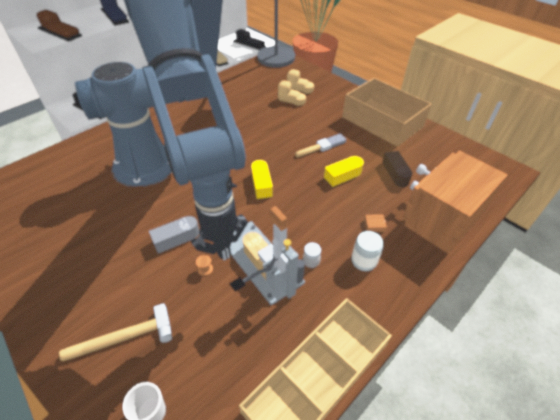

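The block lies under the foot, toe at about (462,43), sides straight with the bed. Checking its pose by numbers before pressing.

```bash
python3 - <<'E'
from h import *
s=dict(np.load("wrist11.npz")); im=s["pixels"]; hsv=cv2.cvtColor(im,cv2.COLOR_RGB2HSV)
z=cv2.resize(im[0:280,340:560],None,fx=2.1,fy=2.1,interpolation=2); cv2.imwrite("pics/w11z.png",z[:,:,::-1])
m=cv2.inRange(hsv,(15,60,190),(30,170,255)); k=np.zeros_like(m);k[30:178,395:505]=m[30:178,395:505]
for r in (70,100,130,160): x=np.where(k[r])[0]; print(r,x.min(),x.max(),wp(onz(s,x.min()-.5,r,.057))*1000,wp(onz(s,x.max()+.5,r,.057))*1000)
ys=np.where(k.any(1))[0]; r=ys.min(); x=np.where(k[r])[0]; print("toe",r,x.mean(),wp(onz(s,x.mean(),r-.5,.057))*1000)
# bed front corners / left-right edges in this picture
for q in ((370,0),(514,0),(350,265)): print("bed edge",q,wp(onz(s,*q,.012))*1000)
E
```

```text
70 426 496 [-94.72442782 -22.4815143   57.        ] [-94.56734234  25.15611488  57.        ]
100 420 492 [-75.52700956 -24.028158    57.        ] [-75.35646618  26.27584189  57.        ]
130 416 486 [-55.25777849 -24.24461264  57.        ] [-55.08237446  26.04097841  57.        ]
160 412 480 [-33.82961336 -24.47344351  57.        ] [-33.64907466  25.79268617  57.        ]
toe 43 465.5 [-111.38240882    1.46626831   57.        ]
bed edge (370, 0) [-144.81816224  -52.94191966   12.        ]
bed edge (514, 0) [-144.48658008   54.05475514   12.        ]
bed edge (350, 265) [ 75.84320558 -53.80963333  12.        ]
```

View pics/w11z.png

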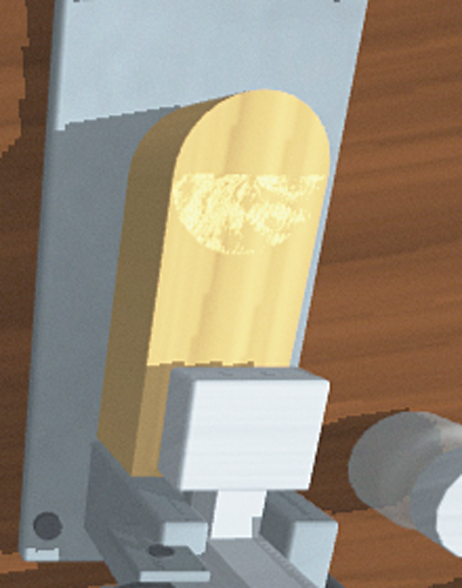

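Block: centre line within 1 mm, parallel to within 0.01 rad, toe at -111 mm (expected -110). All good; next position over the paddle.

```bash

python3 -m crank '[{"grip":1,"offset":[-20,3,0],"angular":[0,0.9,0]},{"grip":1,"offset":[-41,3,15],"angular":[0,0.9,0]},{"grip":1,"offset":[-41,3,25],"angular":[0,0.9,0]},{"grip":1,"offset":[-41,3,30],"angular":[0,0.9,0]},{"grip":1,"offset":[-41,3,30],"angular":[0,0.9,0]}]'
python3 - <<'E'
from h import *
plan(pw(.0415,-.1185,.12),YAW+np.pi)
for n in("wrist","top","scene"):
    s=vision.snapshot(n); cv2.imwrite(f"pics/{n}12.png",s["pixels"][:,:,::-1]); np.savez(f"{n}12.npz",**s)
a=cv2.imread("pics/scene12.png"); cv2.imwrite("pics/s12z.png",cv2.resize(a[190:310,200:360],None,fx=4.2,fy=4.2,interpolation=2))
E
```

```text
t: 23.0
tcp_pos: [0.6332, -0.1093, 0.138]
tool_rot: [0.072, 0.997, 0.003, -0.007]
force: [-0.4, -0.3, -0.2]
finger_gap: 0.001
t 23.0 tcp [ 0.6332 -0.1093  0.138 ] press [ 0.0326 -0.1146  0.138 ] off [-9.1 -3.9 17.9] ang [ 0.25 -0.8   0.04] F [-0.4 -0.3 -0.2] gap 0.001
```

View pics/s12z.png

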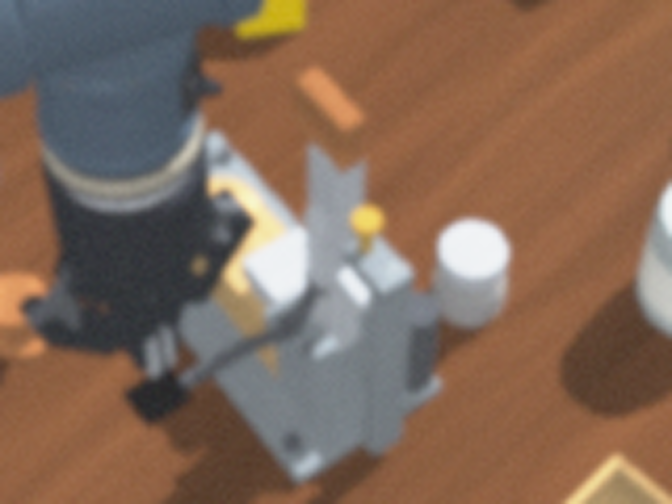

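View pics/wrist12.png

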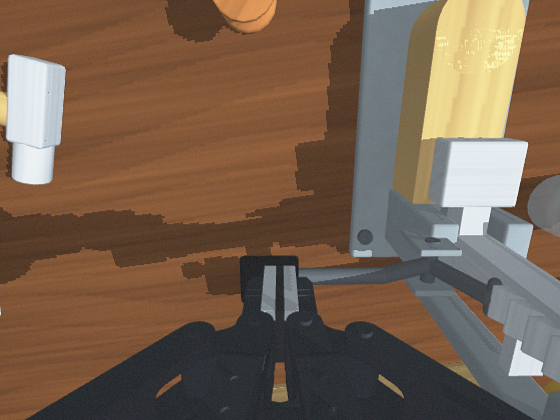

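The paddle (241–297, top row 257) is slightly left of and behind the fingertips, which agrees with the computed -9, -4 mm.

```bash

python3 -m crank '[{"grip":1,"offset":[-9,-4,0],"angular":[0,-0.8,0]},{"grip":1,"offset":[-9,-4,6],"angular":[0,-0.8,0]},{"grip":1,"offset":[-9,-4,12],"angular":[0,-0.8,0]},{"grip":1,"offset":[-9,-4,12],"angular":[0,-0.8,0]}]'
python3 - <<'E'
from h import *
plan(pw(.0415,-.1185,.12),YAW+np.pi)
E
```

```text
t: 23.55
tcp_pos: [0.6431, -0.1155, 0.1258]
tool_rot: [0.073, 0.997, 0.002, 0.001]
force: [-0.1, -0.5, -0.7]
finger_gap: 0.0
t 23.55 tcp [ 0.6431 -0.1155  0.1258] press [ 0.0433 -0.1194  0.1258] off [1.8 0.9 5.8] ang [ 0.22  0.12 -0.01] F [-0.1 -0.5 -0.7] gap 0.0
```

Good. Pressing down gently.

```bash

python3 -m crank '[{"grip":1,"offset":[1,0.5,3],"angular":[0,0,0]},{"grip":1,"offset":[1.5,0.5,6],"angular":[0,0,0]},{"grip":1,"offset":[1.5,0.5,9],"angular":[0,0,0]},{"grip":1,"offset":[1.5,0.5,12],"angular":[0,0,0]}]'|grep -E "tcp|force"
python3 -m crank '[{"grip":1,"offset":[0,0,2],"angular":[0,0,0]},{"grip":1,"offset":[0,0,4],"angular":[0,0,0]}]'|grep -E "tcp|force"
```

```text
tcp_pos: [0.6425, -0.1156, 0.1158]
force: [-2.7, -2.5, 6.0]
tcp_pos: [0.6426, -0.116, 0.1118]
force: [-1.5, -2.5, 3.6]
```

```bash

python3 -m crank '[{"grip":1,"offset":[0,0,2],"angular":[0,0,0]},{"grip":1,"offset":[0,0,4],"angular":[0,0,0]},{"grip":1,"offset":[0,0,4],"angular":[0,0,0]}]'|grep -E "tcp|force"
```

```text
tcp_pos: [0.6431, -0.1153, 0.1069]
force: [0.4, -2.2, 3.3]
```

```bash

python3 -m crank '[{"grip":1,"offset":[0,0,1],"angular":[0,0,0]},{"grip":1,"offset":[0,0,2],"angular":[0,0,0]},{"grip":1,"offset":[0,0,3],"angular":[0,0,0]},{"grip":1,"offset":[0,0,3],"angular":[0,0,0]}]'|grep -E "tcp|force"
```

```text
tcp_pos: [0.6431, -0.1151, 0.1042]
force: [-0.2, -2.7, 2.7]
```

```bash

python3 -m crank '[{"grip":1,"offset":[0,0,1],"angular":[0,0,0]},{"grip":1,"offset":[0,0,1.5],"angular":[0,0,0]},{"grip":1,"offset":[0,0,1.5],"angular":[0,0,0]},{"grip":1,"offset":[0,0,1.5],"angular":[0,0,0]}]'|grep -E "tcp|force"
python3 - <<'E'
from h import *
for n in("wrist","scene"):
    s=vision.snapshot(n); cv2.imwrite(f"pics/{n}13.png",s["pixels"][:,:,::-1]); np.savez(f"{n}13.npz",**s)
a=cv2.imread("pics/scene13.png"); cv2.imwrite("pics/s13z.png",cv2.resize(a[190:310,200:360],None,fx=4.2,fy=4.2,interpolation=2))
E
```

```text
tcp_pos: [0.643, -0.1151, 0.1028]
force: [0.9, -2.4, 2.9]
```

View pics/s13z.png

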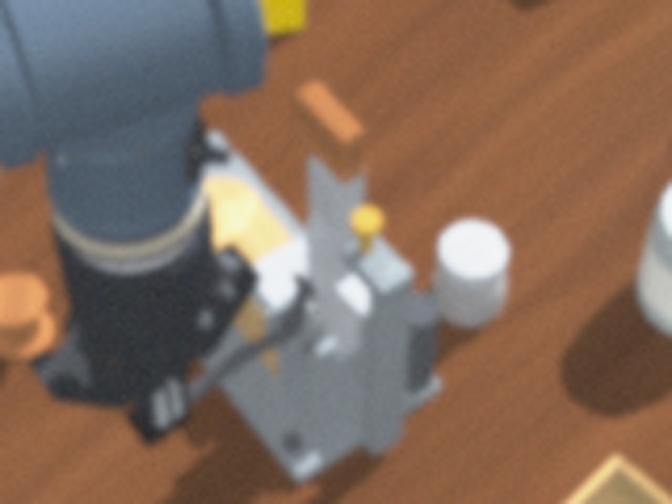

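View pics/wrist13.png

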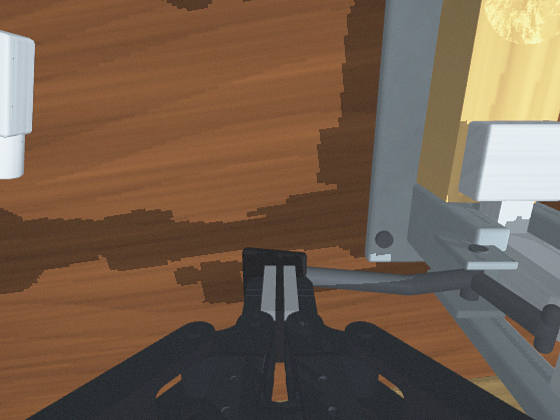

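The handle dropped about 10 mm in the scene view (row 98 → 113), and the foot now sits on the block. Holding a bit longer to be sure it has stopped.

```bash

python3 -m crank '[{"grip":1,"offset":[0,0,0.5],"angular":[0,0,0]},{"grip":1,"offset":[0,0,0.5],"angular":[0,0,0]},{"grip":1,"offset":[0,0,0.5],"angular":[0,0,0]},{"grip":1,"offset":[0,0,0.5],"angular":[0,0,0]},{"grip":1,"offset":[0,0,0.5],"angular":[0,0,0]},{"grip":1,"offset":[0,0,0.5],"angular":[0,0,0]}]'|grep -E "tcp|force"
python3 - <<'E'
from h import *
s=vision.snapshot("scene"); np.savez("scene14.npz",**s)
for i in (12,13,14):
    s=dict(np.load(f"scene{i}.npz")); h=cv2.cvtColor(s["pixels"],cv2.COLOR_RGB2HSV); m=cv2.inRange(h,(5,110,150),(20,255,255)); 
    k=m[200:232,266:292]; ys,xs=np.where(k); print(i,len(ys),ys.min()+200,ys.max()+200,ys.mean()+200)
    for L in (38,48): print(L,proj(s,pw(.033,0,.226+L/1000)))
E
```

```text
tcp_pos: [0.6429, -0.115, 0.1022]
force: [1.3, -2.2, 3.5]
12 249 200 231 212.6546184738956
38 [277.58510989 215.04258065]
48 [277.59385798 211.91392423]
13 254 200 231 214.6496062992126
38 [277.58510989 215.04258065]
48 [277.59385798 211.91392423]
14 248 200 231 214.75806451612902
38 [277.58510989 215.04258065]
48 [277.59385798 211.91392423]
```

The head is stationary between the two views and about 10 mm lower, i.e. on the block. Releasing the pawl and backing off.

```bash

python3 -m crank '[{"grip":1,"offset":[0,0,-4],"angular":[0,0,0]},{"grip":1,"offset":[0,0,-9],"angular":[0,0,0]},{"grip":1,"offset":[0,0,-15],"angular":[0,0,0]},{"grip":1,"offset":[0,0,-22],"angular":[0,0,0]},{"grip":1,"offset":[0,0,-40],"angular":[0,0,0]},{"grip":1,"offset":[30,-15,-75],"angular":[0,0,0]},{"grip":1,"offset":[60,-30,-110],"angular":[0,0,0]},{"grip":1,"offset":[80,-40,-130],"angular":[0,0,0]},{"grip":1,"offset":[80,-40,-130],"angular":[0,0,0]},{"grip":1,"offset":[80,-40,-130],"angular":[0,0,0]}]'
python3 - <<'E'
from h import *
for n in("wrist","scene","top"):
    s=vision.snapshot(n); cv2.imwrite(f"pics/{n}15.png",s["pixels"][:,:,::-1]); np.savez(f"{n}15.npz",**s)
a=cv2.imread("pics/scene15.png"); cv2.imwrite("pics/s15z.png",cv2.resize(a[170:310,200:360],None,fx=4.2,fy=4.2,interpolation=2))
E
```

```text
t: 27.0
tcp_pos: [0.5569, -0.1431, 0.232]
tool_rot: [0.073, 0.997, 0.002, 0.003]
force: [0.0, -0.1, -0.0]
finger_gap: -0.002
```

View pics/s15z.png

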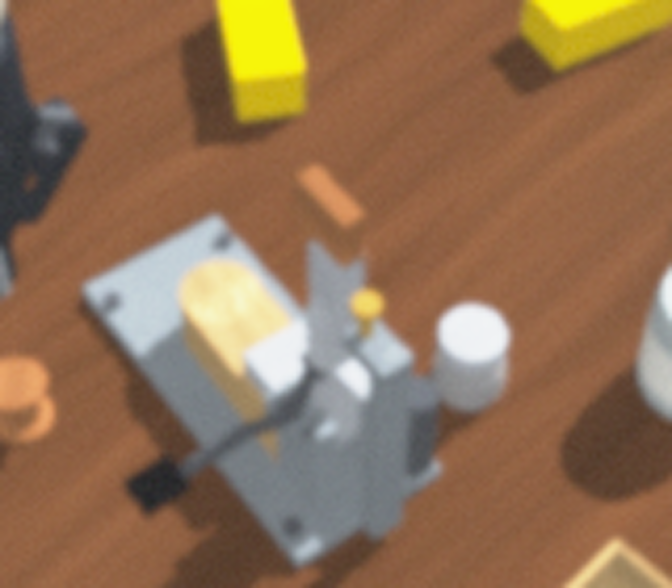

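View pics/wrist15.png

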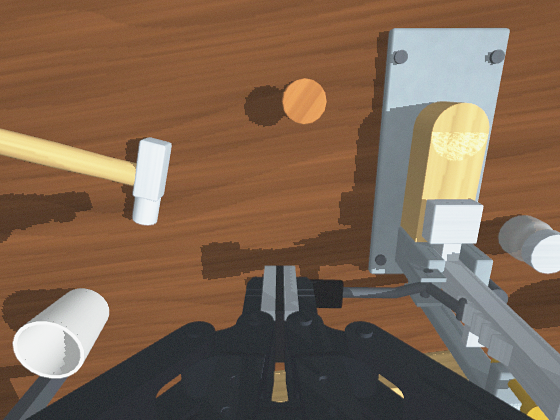

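View pics/top15.png

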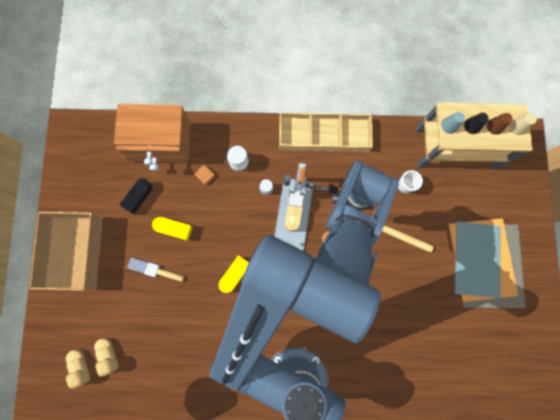

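```bash
python3 - <<'E'
from h import *
s=dict(np.load("wrist15.npz")); im=s["pixels"]; hsv=cv2.cvtColor(im,cv2.COLOR_RGB2HSV)
m=cv2.inRange(hsv,(15,50,185),(30,170,255)); k=np.zeros_like(m);k[90:204,410:500]=m[90:204,410:500]
for r in (125,150,175,195): x=np.where(k[r])[0]; print(r,wp(onz(s,x.min()-.5,r,.057))*1000,wp(onz(s,x.max()+.5,r,.057))*1000)
r=np.where(k.any(1))[0].min(); x=np.where(k[r])[0]; print("toe",wp(onz(s,x.mean(),r-.5,.057))*1000)
print("bed front",[wp(onz(s,*q,.012))*1000 for q in((392,28),(509,29))])
c=dict(np.load("scene15.npz"))
for L in (36,38,48): print(L,[((proj(c,pw(-.025,y,(39+L)/1000))-[199.5,169.5])*4.2).round(0) for y in(.022,-.022)])
E
```

```text
125 [-92.64410912 -22.81957454  57.        ] [-92.57241516  25.37763783  57.        ]
150 [-70.83460355 -24.24370662  57.        ] [-70.74660531  25.94867404  57.        ]
175 [-48.00400096 -23.90098968  57.        ] [-47.90339     25.62859948  57.        ]
195 [-28.96073749 -25.10962625  57.        ] [-28.84650371  25.3615782   57.        ]
toe [-111.42874101    1.59747114   57.        ]
bed front [array([-175.4452443 ,  -53.90399257,   12.        ]), array([-174.55883238,   53.93561356,   12.        ])]
36 [array([301., 320.]), array([242., 354.])]
38 [array([301., 318.]), array([242., 352.])]
48 [array([301., 308.]), array([241., 342.])]
```

Same block pose as before pressing (toe -111.4 mm both times, centred within 1 mm). The foot is at the resting height, the pawl is back up, and nothing else has moved. Handing in.

```bash
python3 -c "
from station import manip
s=manip.sense(); print(s['t'],s['force'])
print(manip.sign_off())"
```

```text
27.15 [ 0.30510055 -0.03557827  0.30916903]
the job is handed in; nothing more can be done
None
```

The job is done and handed in at about 27 s; handing in gave no verdict.

- **Head:** I pulled it up from lift 0 to about 64 mm, where it bore on the stop screw with roughly 10 N. I judged that from an 8.5 N free pull rising to about 18 N. I then lowered it until it hung in the 48 mm notch and let go.
- **Block:** I gripped it, carried it over and slid it flat end first under the foot. It stopped dead at the fence with about 8 N. The wrist view then put it within about 1 mm of the centre line and square to about 0.01 rad.
- **Pawl:** I pressed the tail down with about 3 to 6 N, to about 18 mm below rest. I held it until two views showed the head had stopped, about 10 mm lower, then let go and backed off.

**Last checks:**
- The block's toe measured -111.4 mm both before and after the head came down, so the block did not move. The expected figure is -110 mm. I put the 1.4 mm gap down to camera calibration, because the fence contact was felt directly.
- The foot is at resting height: its corner is at about row 357 by eye, where 352 is expected on the block and 342 in the top notch.
- The pawl is back up, the hand reads about zero force, and no bystander in the last top view looks moved. The arm hid the spool and part of the hammer there; the last wrist view shows both standing clear. Their positions were judged by eye, not measured.

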